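Lock the keeper bar of a torch display rack with a hairpin clip

TASK

Close up the torch display: swing the grey keeper bar down over the torches until its holed end sits fully home over the steel stud, then pick up the gold hairpin clip and push its straight leg through the cross hole in the stud until the sprung leg snaps round and its bow hugs the shank. Leave the clip there, let go, and do not push the torches about in the rack or shift the padlock, the cup or the tag box.

Things in the scene. Friction and masses are not known exactly. Their poses are not given: they have to be found in the camera images.
- rack: Light wooden counter display rack, fixed: a deck 240 mm up the slope, 370 mm wide, sloping 32 degrees, four torches lying on it up and down the slope, a 24 mm toe ledge along its low front. Origin on the table under the deck's middle (deck face 88 mm above it). x horizontal from low front to high back (the front faces away from the robot, so x points roughly at it), y along the rack's width, z up.
- stud: Fixed bright steel locking stud near the rack's -y end, square to the deck, so it leans 32 degrees from vertical, away from the robot. Shank 18 mm thick. Origin: centre of its cross hole (7.5 mm wide, countersunk to 12 mm at its two mouths 9 mm either side). x along the hole, up the slope (roughly to the robot); y along the rack's width; z along the stud away from the deck.
- stud_top (a point): Top end of the stud, 14.5 mm along the stud's z from its cross hole. The hole is 45.5 mm above the deck face. The closed bar's upper face is 5.5 mm below the hole's centre and reaches 18 mm either side of it along the stud's x. Up and down the slope of the stud nothing else stands higher than 36 mm above the deck.
- bar (a joint): Angle of the keeper bar in rad: 0 fully down on the stud's shoulder, growing as its free end, at the stud, lifts (up to 1.2). Stiff friction hinge: it stays where it is left; 1 to 5 N at its free end pushes it down. Grey flat steel, 36 mm wide, 6 mm thick, 330 mm long, along the stud's y when closed; its 22 mm hole, 273 mm from the hinge line, goes over the stud.
- bar_hinge (a point): Point on the bar's hinge line, which runs up the slope (the stud's x axis), at the rack's +y end. The closed bar runs from here along the stud's -y, its upper face 3 mm above the hinge line.
- bar_tip (a point): Middle of the upper face of the bar's red free end (a flat 36 by 26 mm), 314 mm from the hinge line and 41 mm beyond the centre of the bar's hole.
- clip: Gold hairpin (R) clip of round 5 mm wire, 114 mm long, 31 mm wide, 65 g, lying flat and loose on the table. Origin: on the straight leg's centreline beside the middle of the bow, so at the centre of the stud's hole when home; 2.5 mm above the table at the start. x along the straight leg to its tip, y from it to the sprung leg, z square to the clip's plane, up at the start.
- clip_tip (a point): Centre of the round free end of the clip's straight leg, at clip x = +34 mm. To enter, the clip must lie square to the stud with this leg along the cross hole (either way); pushing it home takes roughly 5 to 15 N and ends with a snap.
- clip_grip (a point): Middle of the clip's rigid U-shaped head, at clip x = -53, y = +13 mm: midway between its two parallel wires (centrelines at y = 0 and +26 mm, from x = -62 to -42 mm), the place to grip across both. The head's round end reaches x = -77.5 mm.
- clip_leg (a joint): Opening of the clip's sprung leg in rad, about its root at clip x = -42, y = 26 mm: about 0 at rest and when home, near 0.1 while a throat rides over the shank. From the root it runs to a throat at x = -11, bows over the origin with 12 mm radius, to a throat at x = +11 (wire centre 6 mm from the straight leg's at both), and flares out to x = 27, y = 13 mm.
- torch0: Black hand torch, 160 mm long, 34 mm thick, in the rack's channel next to the stud (67 mm from it). Origin on its underside. x along it, up the slope. Leave in place.
- torch1: Second torch from the stud in the rack, same size.
- torch2: Third torch from the stud in the rack, same size.
- torch3: Torch farthest from the stud in the rack, same size.
- padlock: Brass padlock 40 mm wide, 18 mm thick, 62 mm long with its shackle, lying flat on the table near the rack. Origin under the middle of its body. Leave in place.
- cup: Off-white cup, 78 mm across, 92 mm tall, standing on the table. Origin under its middle. Leave in place.
- tagbox: Open cardboard box of price tags, 85 x 120 mm, 45 mm high, on the table. Origin under its middle. Leave in place.
There are look-alikes about, which are no part of the job. Several things look just like the clip: the one meant starts farthest from the robot's base.

How it is judged (in metres and radians):
On the way, in this order (a step that is already met when the one before it is completed fails the run):
1. the keeper bar is down, home over the stud (value of joint bar below 0.035 rad), for 0.2 s.
2. the clip is through the stud with its bow round the shank (value of joint bar below 0.035 rad and distance between clip and stud below 0.006 m and angle between the x axis of clip and the x axis of stud, either way round below 0.35 rad and angle between the z axis of clip and the z axis of stud, either way round below 0.5 rad and value of joint clip_leg below 0.04 rad), for 0.2 s.
At the end, for the whole second after the job is handed in: The bar is down (within 0.035 rad of fully closed); the clip's origin is within 6 mm of the centre of the stud's cross hole, its straight leg along the hole (within 0.35 rad), its plane square to the stud within 0.5 rad, its sprung leg relaxed (below 0.04 rad), and it is at rest (all of step 2 and linear speed of clip below 0.03 m/s); the robot touches nothing.
It fails at once if a torch was pushed about in the rack (more than 20 mm) (distance of any of torch0, torch1, torch2, torch3 from where it was at the start of the episode above 0.02 m).
It fails at once if the padlock, cup or tag box was shifted (more than 25 mm) (distance of any of padlock, cup, tagbox from where it was at the start of the episode above 0.025 m).
It also fails if it takes over 54 s, if anything falls off the work surface, if the arm or the gripper's body presses on something with over 40 N, if the wrist force passes 120 N, or if a joint passes its speed limit or range.

ROBOT

A 6-joint arm with a two-finger parallel gripper is mounted at the origin on the work surface. World frame = base frame: x ahead of the robot, y to its left, z up, the work surface at z = 0. Lengths are in mm, angles in rad, forces in N, time in s.
With the tool pointing down it reaches from about 275 to 750 mm from the base axis. Payload 10.2 kg.
Tool frame: the origin (TCP) lies midway between the tips of the shut fingers; the grasp point (between the pads) lies 19 mm behind it; x points along the fingers, y is the direction in which the jaws open and shut, and the axes are right-handed (so a half turn about x gives the same grasp; the last joint's range is limited). The gripper opens to 85 mm and grips with 20 to 120 N. Pads are 22 mm wide; open, the fingers measure 114 mm over their backs; the gripper's body (76 mm by 85 mm) begins 54 mm behind the grasp point. The pads swing forward as they close: fully open they stand 13 mm farther back than shut.
Start: joints at [-1.542, 0.313, 1.498, -0, 1.331, -0.223], TCP at [130.789, -508.454, 231.294] pointing down, gripper open.
Joint ranges: [-2.94, 2.94], [-0.97, 2.17], [0.19, 2.56], [-1.23, 4.37], [0.02, 3.11], [-2.88, 2.88]. Speed limits (rad/s): [2.39, 2.39, 3.01, 3.14, 3.14, 3.14].

INTERFACE

Orientations are given as a unit quaternion [w, x, y, z].
In Python, from rig import sense, capture, get_calibration, finish_job gives the robot as it stands.
- The arm moves only by the tool jog_arm, never from a script. Its argument "increments" is a list of rows, each an object of numbers: "rx", "ry", "rz": the turn, a rotation vector about the tool's x, y, z in rad; "x", "y", "z": the shift along the tool's x, y, z in mm; "hand": the finger opening in mm, from 0 to 85.4. A call has 1 to 5 rows; each row shifts and turns the commanded pose from where the row before left it, along the tool's axes as they then stand; what a row does not reach is not made up. A row lasts 1/8 s, in which the tool goes at most 62.5 mm and 10.7 degrees, less where a joint would pass 70% of its speed; a pose out of reach is approached as far as the arm can. A call with a gripper value outside its range is refused whole. The fingers move at their own pace and stop on an object; "force" is the grip in N (left out, the last holds). Time passes only in rows, so rows that do not move let the fingers close. It gives the time, the measured TCP pose, the force and the opening at its end, in the units of the state.
- sense(): the state, without advancing time (a new reading comes with each control period).
- capture(name): name is "side" or "top" or "wrist"; returns the picture (384x512x3 uint8, red, green, blue); there is no depth.
- get_calibration(name): a dict with "camera_matrix" (3x3 intrinsics, pixels), "R" (3x3) and "t" (3): a world point X has camera coordinates R X + t; the wrist camera has in their place "T_tool_cam" (4x4, takes a point from camera to tool coordinates, whose origin is the TCP and whose axes are the tool frame's). Camera axes: x right, y down, z forward; pixel columns grow to the right and rows downward; lengths in mm; the calibration is good to about 2 mm. The wrist camera is an equidistant fisheye: a pixel r from the principal point sees the ray r / f radians off the axis. A picture is of the moment at which its call begins: read the wrist's pose just before it. get_calibration takes no time and is no camera call.
- finish_job(): hands the job in, once; it reports no verdict.
The state is a dict: "time_s": time; "joints": joint angles; "dq": joint speeds; "tau": joint torques, N m; "eef_pos": TCP position; "ee_rot": TCP orientation; "force": force on the tool from outside, world axes, zero at the start; "wrist_torque": the same for the moment, N m; "grip_width": opening from 0.0 (shut) to 1.0 (fully open).
Only numpy, scipy, OpenCV 4.12 (cv2) and the standard library are available. Lean on these libraries where they do the work, as an engineer would, in place of code of your own. Each camera call takes 0.05 s, during which the arm holds its last target.

## Working session

There is one attempt and no reset: what is moved stays moved. The work goes in short steps, Python scripts to look and compute and a tool call to move; the robot and the scene stay as the last step left them, time stands still between calls to the robot, and variables do not carry over. Pictures are saved under pics/ and viewed, and the job is handed in when it is done.

Besides the shell and the picture viewer there is one more tool, called after "Call:" as name(argument=value, ...) on one line, values as JSON. jog_arm: Moves the arm, as the interface text tells. Its arguments: {"type":"object","properties":{"increments":{"type":"array","items":{"type":"object","properties":{"rx":{"type":"number"},"ry":{"type":"number"},"rz":{"type":"number"},"x":{"type":"number"},"y":{"type":"number"},"z":{"type":"number"},"hand":{"type":"number"}}}},"force":{"type":"number"}},"required":["increments"]}

```bash
ls; mkdir -p pics; python3 - <<'E'
from rig import *
import cv2
s=sense();print(s)
for n in ("side","top","wrist"):
    im=capture(n);cv2.imwrite(f"pics/{n}0.png",im[:,:,::-1])
    c=get_calibration(n);print(n,{k:(v.tolist() if hasattr(v,'tolist') else v) for k,v in c.items()})
E
```

```text
pics
{'time_s': 0.0, 'joints': array([-1.54239213e+00,  3.13442951e-01,  1.49848900e+00, -1.22209365e-05,
        1.33098608e+00, -2.23402559e-01]), 'dq': array([-7.40053730e-04, -1.35646564e-03,  1.50227856e-04, -7.91302497e-05,
        2.44035270e-04, -5.76018608e-04]), 'tau': array([ 5.63073227e-04, -4.12268829e+01, -2.59742171e+01, -1.26349278e-04,
        4.15743707e-03, -2.75885490e-06]), 'eef_pos': array([ 130.78184955, -508.16675909,  230.71914067]), 'ee_rot': array([ 0.08832634,  0.70155093,  0.08925989, -0.70146805]), 'force': array([ 0.47814214,  0.40241947, -0.51220446]), 'wrist_torque': array([0.03060801, 0.07382054, 0.01571397]), 'grip_width': 1.0010098034906671}
side {'camera_matrix': [[374.74162051222044, 0.0, 249.06491585743666], [0.0, 374.74162051222044, 187.7770072139883], [0.0, 0.0, 1.0]], 'R': [[-0.99131082940631, -0.13152777438283872, 0.001812199677450234], [-0.07697991616302485, 0.5689080744954363, -0.8187903854353865], [0.10666270205328364, -0.811815279075106, -0.5740897322291179]], 't': [500.9943550524253, 111.18625289219078, 944.1323514849566]}
top {'camera_matrix': [[480.0356279421666, 0.0, 262.8253974895501], [0.0, 480.0356279421666, 191.77062745360544], [0.0, 0.0, 1.0]], 'R': [[0.008870894960070187, -0.9999416444897066, -0.0061656173923261785], [-0.9842461191042612, -0.0076425043465838645, -0.17663852681539488], [0.17658109822630488, 0.007635426807559751, -0.9842564787730169]], 't': [18.491420778420785, 507.90470417458204, 1379.4263841916054]}
wrist {'camera_matrix': [[297.3186396354542, 0.0, 257.86698459279796], [0.0, 297.3186396354542, 191.04401823940043], [0.0, 0.0, 1.0]], 'T_tool_cam': [[-0.0010007391481823545, -0.2717245135659582, 0.9623745566298492, -141.595525385112], [0.999998706972028, -0.001483362815008224, 0.0006210386701635841, 0.27417554967068547], [0.0012587992008589594, 0.9623739337503384, 0.27172564667780164, -69.83407333330676], [0.0, 0.0, 0.0, 1.0]]}
```

View pics/side0.png

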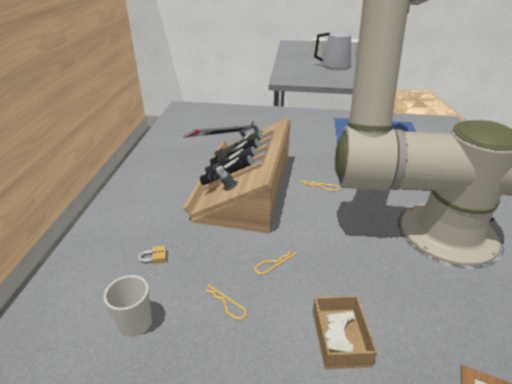

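View pics/top0.png

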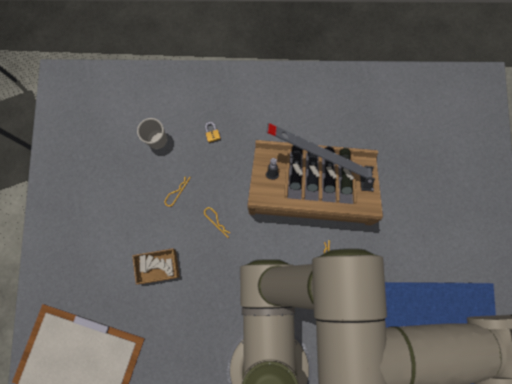

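View pics/wrist0.png

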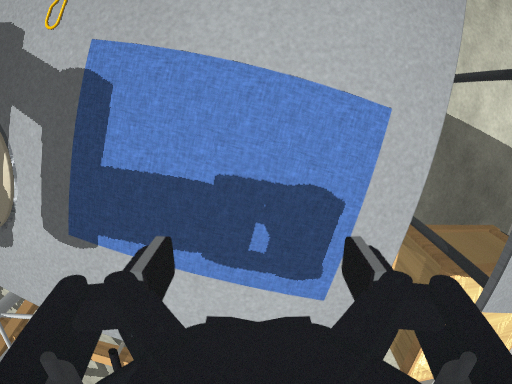

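```bash
cat > h.py <<'E'
import numpy as np, cv2
from rig import *
from scipy.spatial.transform import Rotation as Ro
def ray(n,uv):
    c=get_calibration(n);K=c["camera_matrix"];uv=np.array(uv,float)
    if n!="wrist":
        d=np.linalg.inv(K)@np.array([*uv,1]);R=np.array(c["R"]);t=np.array(c["t"])
        o=-R.T@t;d=R.T@d;return o,d/np.linalg.norm(d)
    p=(uv-[K[0][2],K[1][2]])/K[0][0];r=np.hypot(*p)
    d=np.array([p[0]/r*np.sin(r),p[1]/r*np.sin(r),np.cos(r)]) if r>0 else np.array([0,0,1.])
    T=np.array(c["T_tool_cam"]);s=sense();q=s["ee_rot"];R=Ro.from_quat([q[1],q[2],q[3],q[0]]).as_matrix()
    return s["eef_pos"]+R@T[:3,3],R@T[:3,:3]@d
def plane(n,uv,z):
    o,d=ray(n,uv);return o+d*(z-o[2])/d[2]
def tri(*obs):
    rs=[ray(*o) for o in obs];return trir(rs)
def trir(rs):
    A=0;b=0
    for o,d in rs:
        P=np.eye(3)-np.outer(d,d);A=A+P;b=b+P@o
    X=np.linalg.solve(A,b);return X,[float(np.linalg.norm((np.eye(3)-np.outer(d,d))@(X-o))) for o,d in rs]
def proj(n,X):
    c=get_calibration(n)
    if n!="wrist":
        p=np.array(c["R"])@np.asarray(X,float)+c["t"];p=np.array(c["camera_matrix"])@p;return p[:2]/p[2]
    T=np.array(c["T_tool_cam"]);s=sense();q=s["ee_rot"];R=Ro.from_quat([q[1],q[2],q[3],q[0]]).as_matrix()
    v=T[:3,:3].T@(R.T@(np.asarray(X,float)-s["eef_pos"])-T[:3,3]);a=np.arctan2(np.hypot(v[0],v[1]),v[2]);K=c["camera_matrix"]
    return np.array([K[0][2],K[1][2]])+K[0][0]*a*v[:2]/np.hypot(v[0],v[1])
def crop(im,x0,y0,x1,y1,s,name):
    cv2.imwrite(name,cv2.resize(im[y0:y1,x0:x1],None,fx=s,fy=s,interpolation=cv2.INTER_CUBIC))
E
python3 - <<'E'
from h import *
t=cv2.imread("pics/top0.png");s=cv2.imread("pics/side0.png")
crop(t,240,110,400,230,5,"pics/tc.png");crop(s,170,90,310,230,4,"pics/sc.png")
for n,im in (("top",t),("side",s)):
    h=cv2.cvtColor(im,cv2.COLOR_BGR2HSV)
    m=cv2.inRange(h,(15,140,120),(32,255,255))
    k,l,st,ce=cv2.connectedComponentsWithStats(m,connectivity=8)
    for i in range(1,k):
        if st[i,4]>12: print(n,"gold",st[i],ce[i].round(1),plane(n,ce[i],2.5).round(1))
    m=cv2.inRange(h,(0,180,100),(6,255,255))|cv2.inRange(h,(174,180,100),(180,255,255))
    k,l,st,ce=cv2.connectedComponentsWithStats(m,connectivity=8)
    for i in range(1,k):
        if st[i,4]>12: print(n,"red",st[i],ce[i])
E
```

```text
top gold [206 130  14  12  98] [212.6 135.6] [692.6 181.6   2.5]
top gold [210 208   7   8  13] [213.6 211.3] [453.9 172.    2.5]
top gold [204 210  24  27  50] [215.4 223.6] [416.4 165.5   2.5]
top red [269 124   7  11  58] [271.75862069 129.12068966]
```

View pics/tc.png

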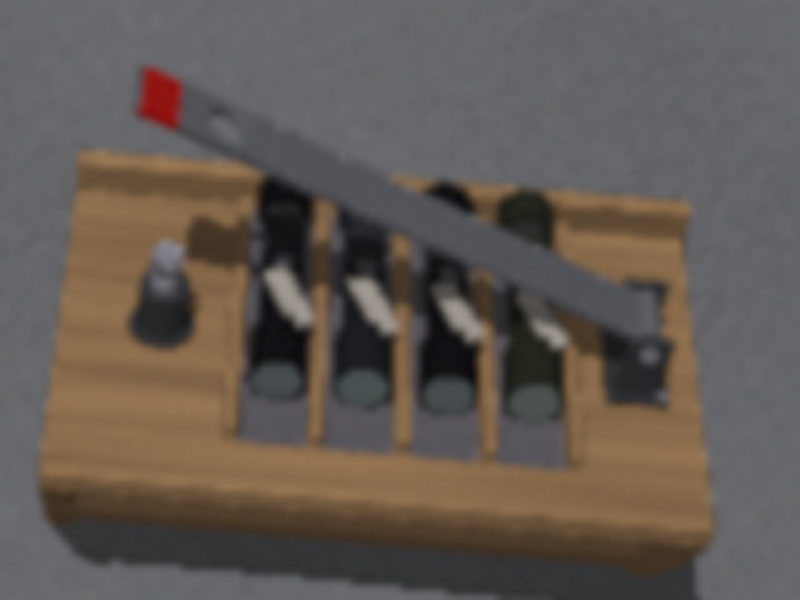

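View pics/sc.png

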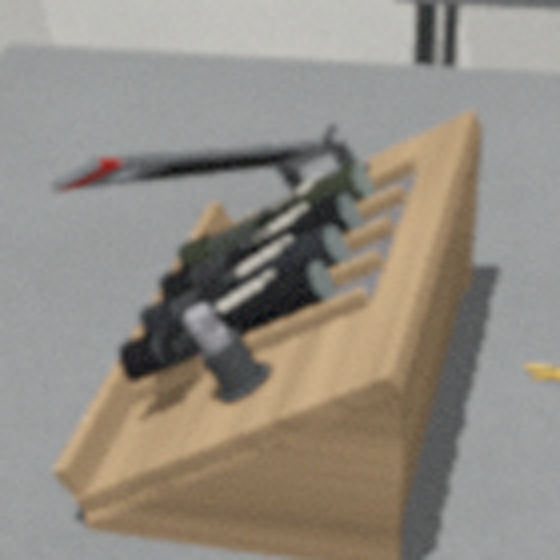

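```bash
python3 - <<'E'
from h import *
T=lambda x,y:("top",(240+x/5-.4,110+y/5-.4)); S=lambda x,y:("side",(170+x/4-.4,90+y/4-.4))
def sh(n,a,b): 
    X,e=tri(a,b);print(n,X.round(1),np.round(e,1));return X
a=sh("backnear",T(42,478),S(398,385));b=sh("backfar",T(712,538),S(478,113))
d=b-a;print(np.linalg.norm(d),np.degrees(np.arctan2(d[0],-d[1])))
sh("frontnear",T(80,155),S(62,470))
sh("frontfar",T(688,205),S(213,203))
sh("studtop",T(168,247),S(198,312))
sh("studbase",T(162,328),S(245,385))
sh("tip",("top",(271.76,129.1)),S(88,173))
sh("hinge",T(650,350),S(345,150))
for uv in [(178,190),(215,222),(327,247)]: p=plane("top",uv,2.5);print(p,np.hypot(p[0],p[1]))
E
python3 - <<'E'
import sys; sys.path.insert(0,'.')
from h import *
t=cv2.imread("pics/top0.png");s=cv2.imread("pics/side0.png")
crop(t,155,165,235,245,8,"pics/tcl.png")
crop(s,190,240,310,330,6,"pics/scl.png")
E
```

```text
backnear [451.7  62.4 142.3] [0.8 0.8]
backfar [ 421.7 -303.   147.7] [0.2 0.2]
366.6612985759864 -4.693660703291692
frontnear [664.   45.9  45.5] [0.8 0.8]
frontfar [ 636.  -320.2   46.1] [0.1 0.1]
studtop [583.1  -6.4 138.3] [1.5 1.5]
studbase [551.1  -3.7  86.9] [1.8 1.8]
tip [642.   -0.8 232.4] [0. 0.]
hinge [ 526.  -277.7  123.2] [4.7 4.7]
[518.89999056 282.98743508   2.5       ] 591.0491423063895
[421.34753764 166.94857811   2.5       ] 453.21691849259213
[ 348.90131454 -170.5837864     2.5       ] 388.36961193067935
```

View pics/tcl.png

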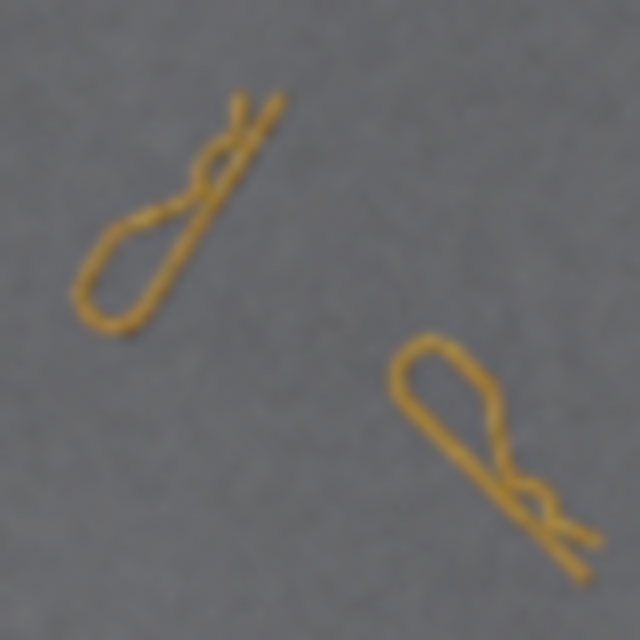

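View pics/scl.png

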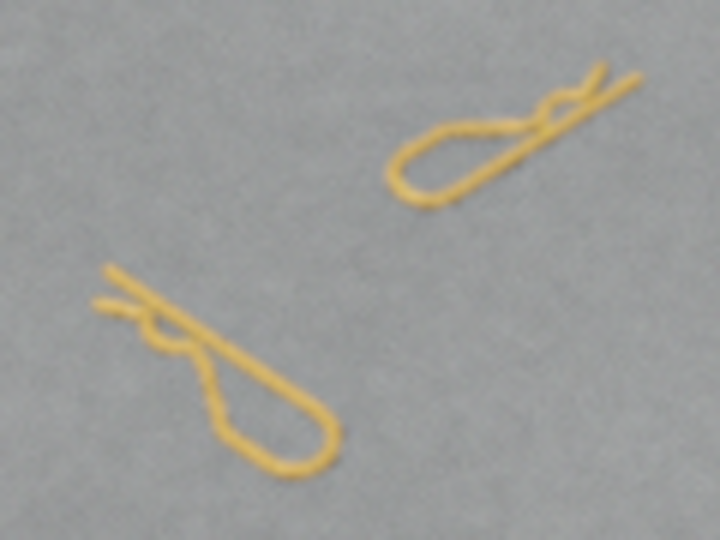

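```bash
cat >> h.py <<'E'
def pose():
    s=sense();q=s["ee_rot"];return np.array(s["eef_pos"]),Ro.from_quat([q[1],q[2],q[3],q[0]]).as_matrix(),s
def plan(pt,Rt,n):
    p,R,s=pose();rv=Ro.from_matrix(R.T@Rt).as_rotvec();print("total rot deg",np.degrees(rv).round(1),"shift tool",(R.T@(pt-p)).round(1))
    st=rv/n
    for i in range(n):
        Ri=R@Ro.from_rotvec(st*i).as_matrix()
        print("row",i,"xyz",(Ri.T@((pt-p)/n)).round(1),"r",st.round(4))
N=np.array([.528,-.0425,.848]);D=np.array([.8455,-.068,-.53])
def Rtool(x,y):
    x=x/np.linalg.norm(x);y=y-x*(x@y);y=y/np.linalg.norm(y);return np.column_stack([x,y,np.cross(x,y)])
E
python3 - <<'E'
from h import *
p,R,s=pose();print(R.round(3))
for a in (-33.,):
  y=np.array([np.sin(np.radians(-a)),np.cos(np.radians(a)),0])
print(y)
Rt=Rtool(np.array([0,0,-1.]),R[:,1])
plan(np.array([650,-3,300.]),Rt,12)
E
```

```text
[[-0.     0.249 -0.968]
 [ 0.001 -0.968 -0.249]
 [-1.    -0.001 -0.   ]]
[0.54463904 0.83867057 0.        ]
total rot deg [-0.  -0.   0.1] shift tool [ -68.7 -360.  -628.8]
row 0 xyz [ -5.7 -30.  -52.4] r [-0.     -0.      0.0001]
row 1 xyz [ -5.7 -30.  -52.4] r [-0.     -0.      0.0001]
row 2 xyz [ -5.7 -30.  -52.4] r [-0.     -0.      0.0001]
row 3 xyz [ -5.7 -30.  -52.4] r [-0.     -0.      0.0001]
row 4 xyz [ -5.7 -30.  -52.4] r [-0.     -0.      0.0001]
row 5 xyz [ -5.7 -30.  -52.4] r [-0.     -0.      0.0001]
row 6 xyz [ -5.7 -30.  -52.4] r [-0.     -0.      0.0001]
row 7 xyz [ -5.7 -30.  -52.4] r [-0.     -0.      0.0001]
row 8 xyz [ -5.7 -30.  -52.4] r [-0.     -0.      0.0001]
row 9 xyz [ -5.8 -30.  -52.4] r [-0.     -0.      0.0001]
row 10 xyz [ -5.8 -30.  -52.4] r [-0.     -0.      0.0001]
row 11 xyz [ -5.8 -30.  -52.4] r [-0.     -0.      0.0001]
```

```bash
python3 - <<'E'
from h import *
plan(np.array([650,-3,300.]),Rtool(np.array([0,0,-1.]),np.array([1,0.02,0])),13)
E
```

```text
total rot deg [-76.7  -0.    0. ] shift tool [ -68.7 -360.  -628.8]
row 0 xyz [ -5.3 -27.7 -48.4] r [-1.03e-01 -1.00e-04  1.00e-04]
row 1 xyz [ -5.3 -22.6 -51. ] r [-1.03e-01 -1.00e-04  1.00e-04]
row 2 xyz [ -5.3 -17.2 -53. ] r [-1.03e-01 -1.00e-04  1.00e-04]
row 3 xyz [ -5.3 -11.7 -54.5] r [-1.03e-01 -1.00e-04  1.00e-04]
row 4 xyz [ -5.3  -6.  -55.4] r [-1.03e-01 -1.00e-04  1.00e-04]
row 5 xyz [ -5.3  -0.3 -55.7] r [-1.03e-01 -1.00e-04  1.00e-04]
row 6 xyz [ -5.3   5.5 -55.5] r [-1.03e-01 -1.00e-04  1.00e-04]
row 7 xyz [ -5.3  11.1 -54.6] r [-1.03e-01 -1.00e-04  1.00e-04]
row 8 xyz [ -5.3  16.7 -53.2] r [-1.03e-01 -1.00e-04  1.00e-04]
row 9 xyz [ -5.3  22.1 -51.2] r [-1.03e-01 -1.00e-04  1.00e-04]
row 10 xyz [ -5.3  27.2 -48.6] r [-1.03e-01 -1.00e-04  1.00e-04]
row 11 xyz [ -5.3  32.1 -45.6] r [-1.03e-01 -1.00e-04  1.00e-04]
row 12 xyz [ -5.3  36.6 -42. ] r [-1.03e-01 -1.00e-04  1.00e-04]
```

Call:
jog_arm(increments=[{"x": -12, "y": -28, "z": -48, "rx": -0.103, "hand": 0}, {"x": -12, "y": -23, "z": -51, "rx": -0.103}, {"x": -12, "y": -17, "z": -53, "rx": -0.103}, {"x": -12, "y": -12, "z": -54, "rx": -0.103}, {"x": -12, "y": -6, "z": -55, "rx": -0.103}], force=40)

```text
schema error: expected keys rx, ry, rz, x, y, z, hand
```

Call:
jog_arm(increments=[{"x": -9, "z": -56, "rx": -0.103}, {"y": 6, "z": -55, "rx": -0.103}, {"y": 11, "z": -54, "rx": -0.103}, {"y": 17, "z": -53, "rx": -0.103}, {"y": 22, "z": -51, "rx": -0.103}])

```text
schema error: expected keys rx, ry, rz, x, y, z, hand
```

```bash
python3 - <<'E'
from h import *
print(sense())
cv2.imwrite("pics/w1.png",cv2.resize(capture("wrist")[:,:,::-1],None,fx=1.5,fy=1.5))
plan(np.array([650,-3,295.]),Rtool(np.array([0,0,-1.]),np.array([1,0.02,0])),4)
E
```

```text
{'time_s': 0.15, 'joints': array([-1.54238014e+00,  3.13346608e-01,  1.49822449e+00, -5.24028292e-05,
        1.33098749e+00, -2.23407200e-01]), 'dq': array([ 0.00166066, -0.0030214 , -0.00299182, -0.00030761, -0.00070298,
       -0.00047844]), 'tau': array([ 1.07560249e-03, -4.12365925e+01, -2.59797049e+01, -1.60091076e-04,
        3.28432128e-03, -1.04648041e-05]), 'eef_pos': array([ 130.7808076 , -508.26486749,  230.86800702]), 'ee_rot': array([ 0.08846067,  0.70152373,  0.08914395, -0.70149306]), 'force': array([-0.62088389,  0.49817043,  0.4762331 ]), 'wrist_torque': array([ 0.00478695,  0.02411987, -0.00991517]), 'grip_width': 0.9982202141894645}
total rot deg [-76.7  -0.    0. ] shift tool [ -63.7 -360.  -628.8]
row 0 xyz [ -15.9  -90.  -157.2] r [-3.347e-01 -2.000e-04  1.000e-04]
row 1 xyz [ -16.   -33.4 -178. ] r [-3.347e-01 -2.000e-04  1.000e-04]
row 2 xyz [ -16.    27.  -179.1] r [-3.347e-01 -2.000e-04  1.000e-04]
row 3 xyz [ -16.    84.3 -160.3] r [-3.347e-01 -2.000e-04  1.000e-04]
```

View pics/w1.png

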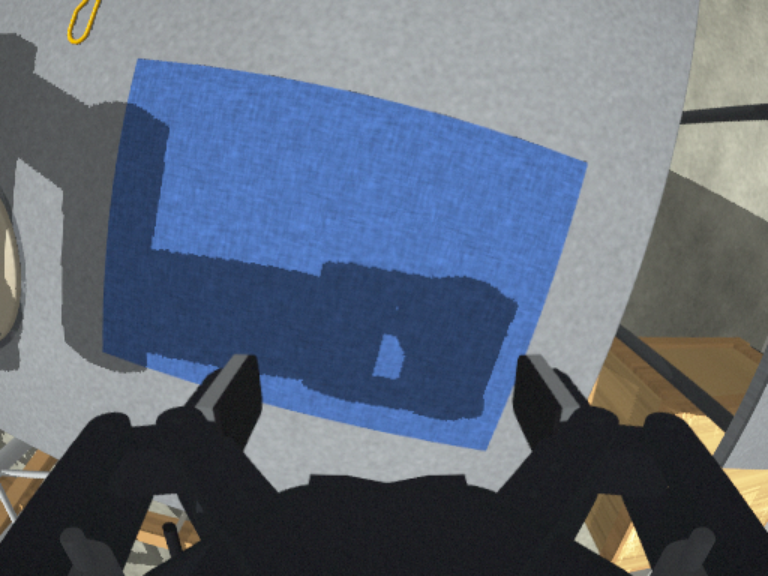

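All keys are needed in each row; the arm did not move. The picture is the same as before.

Call:
jog_arm(increments=[{"x": -12, "y": -28, "z": -48, "rx": -0.103, "ry": 0, "rz": 0, "hand": 0}, {"x": -12, "y": -23, "z": -51, "rx": -0.103, "ry": 0, "rz": 0, "hand": 0}, {"x": -12, "y": -17, "z": -53, "rx": -0.103, "ry": 0, "rz": 0, "hand": 0}, {"x": -12, "y": -12, "z": -54, "rx": -0.103, "ry": 0, "rz": 0, "hand": 0}, {"x": -12, "y": -6, "z": -55, "rx": -0.103, "ry": 0, "rz": 0, "hand": 0}], force=40)

```text
time_s: 0.82
eef_pos: [330.1, -312.4, 291.7]
ee_rot: [0.266, 0.655, 0.266, -0.655]
force: [0.5, -0.4, 0.0]
grip_width: 0.001
```

Call:
jog_arm(increments=[{"x": -9, "y": 0, "z": -56, "rx": -0.103, "ry": 0, "rz": 0, "hand": 0}, {"x": 0, "y": 6, "z": -55, "rx": -0.103, "ry": 0, "rz": 0, "hand": 0}, {"x": 0, "y": 11, "z": -54, "rx": -0.103, "ry": 0, "rz": 0, "hand": 0}, {"x": 0, "y": 17, "z": -53, "rx": -0.103, "ry": 0, "rz": 0, "hand": 0}, {"x": 0, "y": 22, "z": -51, "rx": -0.103, "ry": 0, "rz": 0, "hand": 0}])

```text
time_s: 1.45
eef_pos: [530.1, -119.6, 300.2]
ee_rot: [-0.424, -0.566, -0.424, 0.566]
force: [0.2, -1.1, -0.2]
grip_width: 0.002
```

```bash
python3 - <<'E'
from h import *
print(sense()["joints"],sense()["eef_pos"],sense()["force"],sense()["time_s"])
im=capture("wrist")[:,:,::-1];cv2.imwrite("pics/w2.png",cv2.resize(im,None,fx=1.5,fy=1.5))
plan(np.array([650,-3,295.]),Rtool(np.array([0,0,-1.]),np.array([1,0.02,0])),4)
E
```

```text
[-4.37641579e-01  3.16055424e-01  1.31520650e+00 -1.00552781e-04
  1.51039991e+00 -1.52146629e-01] [ 530.06796379 -119.64710962  300.21162726] [ 0.17381521 -1.06416123 -0.21128168] 1.45
total rot deg [-17.   -0.1  -0. ] shift tool [   5.    81.8 -140.1]
row 0 xyz [  1.3  20.5 -35. ] r [-0.0743 -0.0006 -0.0002]
row 1 xyz [  1.2  23.  -33.4] r [-0.0743 -0.0006 -0.0002]
row 2 xyz [  1.2  25.4 -31.6] r [-0.0743 -0.0006 -0.0002]
row 3 xyz [  1.2  27.7 -29.6] r [-0.0743 -0.0006 -0.0002]
```

View pics/w2.png

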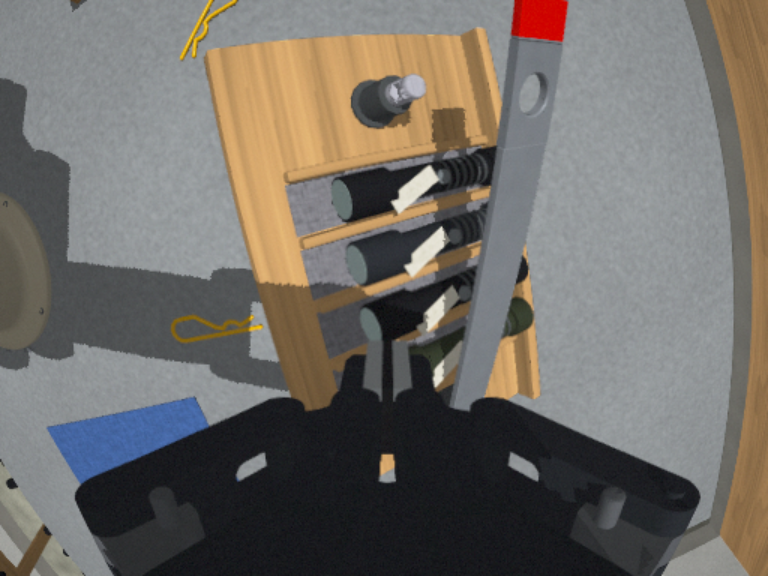

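```bash
python3 - <<'E'
from h import *
T=lambda x,y:("top",(240+x/5-.4,110+y/5-.4)); S=lambda x,y:("side",(170+x/4-.4,90+y/4-.4));W=lambda x,y:("wrist",(x/1.5-.2,y/1.5-.2))
print(tri(T(168,247),S(198,312),W(413,86)))
print(tri(T(168,247),W(413,86)))
print(tri(T(160,96),S(88,173),W(541,20)))
print(tri(T(226,122),W(533,93)))
im=cv2.imread("pics/w2.png");crop(im,320,50,480,150,5,"pics/w2c.png")
E
```

```text
(array([583.21003173,  -4.31892364, 139.95300515]), [2.1740095393271086, 2.1157624930851946, 2.250101192303237])
(array([581.92050231,  -5.24948308, 153.25389326]), [1.2845844793761751, 1.2845844793761607])
(array([642.66464893,   0.92581867, 234.21100495]), [1.3189479790640113, 1.4982491001691347, 2.2106135296946348])
(array([622.92256012, -34.35723005, 251.62448117]), [0.023936175515263468, 0.023936175515324183])
```

View pics/w2c.png

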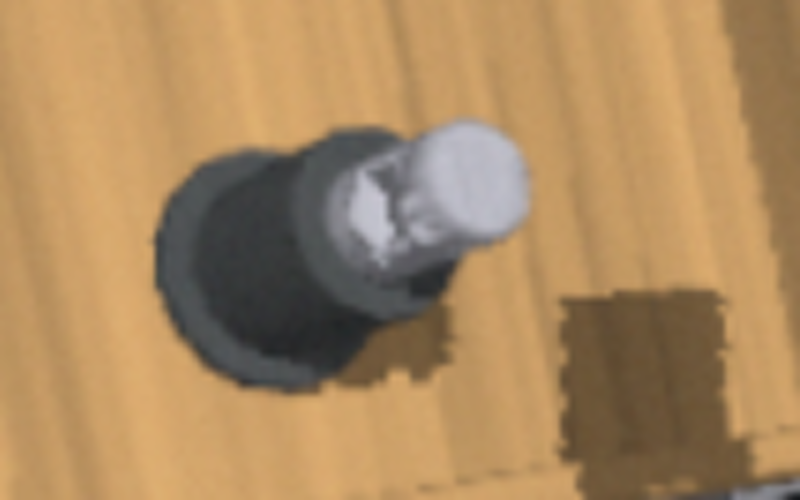

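Call:
jog_arm(increments=[{"x": 0, "y": 20, "z": -35, "rx": -0.074, "ry": 0, "rz": 0, "hand": 0}, {"x": 0, "y": 23, "z": -33, "rx": -0.074, "ry": 0, "rz": 0, "hand": 0}, {"x": 0, "y": 25, "z": -32, "rx": -0.074, "ry": 0, "rz": 0, "hand": 0}, {"x": 0, "y": 28, "z": -30, "rx": -0.074, "ry": 0, "rz": 0, "hand": 0}])

```text
time_s: 2.0
eef_pos: [647.6, -8.8, 300.1]
ee_rot: [0.502, 0.498, 0.502, -0.498]
force: [-0.1, -0.6, 0.1]
grip_width: -0.002
```

Call:
jog_arm(increments=[{"x": 28, "y": 2, "z": -6, "rx": 0, "ry": 0, "rz": 0, "hand": 0}, {"x": 27, "y": 2, "z": -6, "rx": 0, "ry": 0, "rz": 0, "hand": 0}, {"x": 11, "y": -6, "z": -6, "rx": 0, "ry": 0, "rz": 0, "hand": 0}, {"x": 11, "y": -6, "z": -5, "rx": 0, "ry": 0, "rz": 0, "hand": 0}, {"x": 11, "y": -6, "z": -5, "rx": 0, "ry": 0, "rz": 0, "hand": 0}])

```text
time_s: 2.62
eef_pos: [632.6, 18.4, 212.0]
ee_rot: [0.502, 0.499, 0.502, -0.498]
force: [0.9, 1.0, 1.6]
grip_width: 0.004
```

```bash
python3 - <<'E'
from h import *
print(sense()["force"],sense()["eef_pos"])
im=capture("side")[:,:,::-1];crop(im,150,60,350,210,4,"pics/s3.png")
E
```

```text
[0.90924851 1.0371416  1.56792663] [632.63264594  18.41652582 211.98751446]
```

View pics/s3.png

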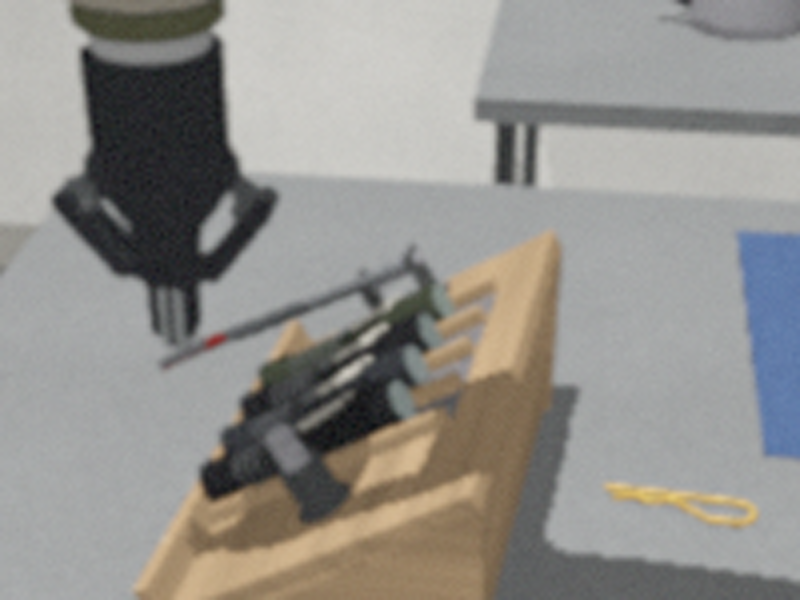

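Call:
jog_arm(increments=[{"x": 13, "y": -8, "z": -5, "rx": 0, "ry": 0, "rz": 0, "hand": 0}, {"x": 13, "y": -8, "z": -4, "rx": 0, "ry": 0, "rz": 0, "hand": 0}, {"x": 13, "y": -8, "z": -3, "rx": 0, "ry": 0, "rz": 0, "hand": 0}, {"x": 13, "y": -8, "z": -3, "rx": 0, "ry": 0, "rz": 0, "hand": 0}, {"x": 10, "y": -6, "z": -1, "rx": 0, "ry": 0, "rz": 0, "hand": 0}])

```text
time_s: 3.3
eef_pos: [594.4, 33.9, 150.0]
ee_rot: [0.502, 0.498, 0.502, -0.498]
force: [0.8, 1.3, 0.6]
grip_width: 0.005
```

```bash
python3 - <<'E'
from h import *
print(sense()["force"],sense()["eef_pos"])
im=capture("side")[:,:,::-1];crop(im,150,60,350,210,4,"pics/s4.png")
E
```

```text
[0.8430603  1.28194412 0.62794746] [594.36505334  33.90402389 150.0200922 ]
```

View pics/s4.png

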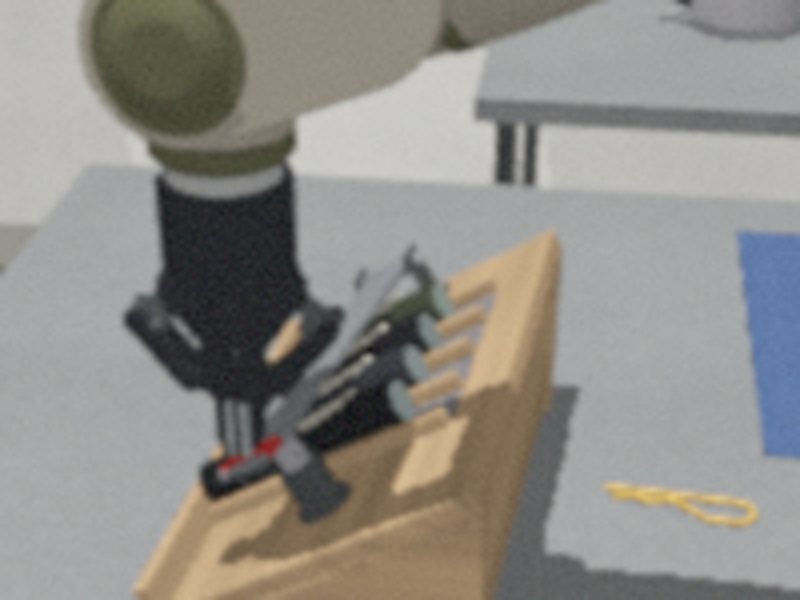

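Call:
jog_arm(increments=[{"x": 6, "y": -4, "z": -1, "rx": 0, "ry": 0, "rz": 0, "hand": 0}, {"x": 6, "y": -4, "z": -1, "rx": 0, "ry": 0, "rz": 0, "hand": 0}, {"x": 4, "y": -2, "z": 0, "rx": 0, "ry": 0, "rz": 0, "hand": 0}])

```text
time_s: 3.72
eef_pos: [584.3, 35.8, 134.0]
ee_rot: [0.502, 0.498, 0.502, -0.498]
force: [0.0, -0.2, 2.3]
grip_width: 0.002
```

Call:
jog_arm(increments=[{"x": 2, "y": -1, "z": 0, "rx": 0, "ry": 0, "rz": 0, "hand": 0}])

```text
time_s: 3.85
eef_pos: [583.3, 35.8, 132.1]
ee_rot: [0.502, 0.498, 0.502, -0.498]
force: [-0.8, 0.6, 1.4]
grip_width: -0.0
```

Call:
jog_arm(increments=[{"x": 2, "y": -1, "z": 0, "rx": 0, "ry": 0, "rz": 0, "hand": 0}])

```text
time_s: 3.98
eef_pos: [582.5, 35.7, 130.3]
ee_rot: [0.502, 0.498, 0.502, -0.498]
force: [-0.3, 0.1, 0.9]
grip_width: 0.004
```

Call:
jog_arm(increments=[{"x": 2, "y": -1, "z": 0, "rx": 0, "ry": 0, "rz": 0, "hand": 0}, {"x": 1, "y": -1, "z": 0, "rx": 0, "ry": 0, "rz": 0, "hand": 0}])

```text
time_s: 4.22
eef_pos: [580.5, 35.8, 127.2]
ee_rot: [0.502, 0.498, 0.502, -0.498]
force: [0.6, 0.6, 1.0]
grip_width: 0.003
```

```bash
python3 - <<'E'
from h import *
print(sense()["force"],sense()["eef_pos"])
im=capture("side")[:,:,::-1];crop(im,180,110,300,200,6,"pics/s5.png")
E
```

```text
[0.64172708 0.55347875 0.99303631] [580.51365984  35.7623334  127.21756233]
```

View pics/s5.png

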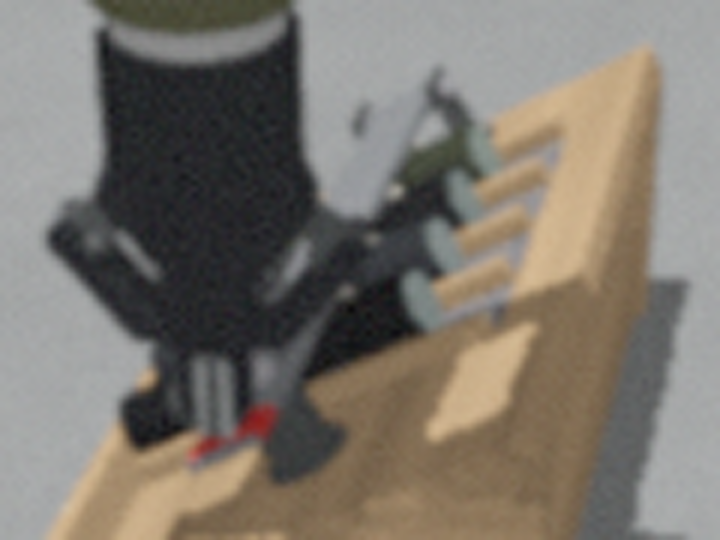

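Call:
jog_arm(increments=[{"x": 2, "y": -1, "z": 0, "rx": 0, "ry": 0, "rz": 0, "hand": 0}, {"x": 1, "y": -1, "z": 0, "rx": 0, "ry": 0, "rz": 0, "hand": 0}])

```text
time_s: 4.53
eef_pos: [578.7, 35.8, 124.4]
ee_rot: [0.502, 0.499, 0.502, -0.498]
force: [3.7, 1.1, 3.6]
grip_width: -0.004
```

Call:
jog_arm(increments=[{"x": 2, "y": -1, "z": 0, "rx": 0, "ry": 0, "rz": 0, "hand": 0}, {"x": 0, "y": 0, "z": 0, "rx": 0, "ry": 0, "rz": 0, "hand": 0}])

```text
time_s: 4.78
eef_pos: [578.8, 35.8, 124.0]
ee_rot: [0.503, 0.499, 0.501, -0.497]
force: [1.9, 1.7, 10.4]
grip_width: -0.003
```

Call:
jog_arm(increments=[{"x": 2, "y": -1, "z": 0, "rx": 0, "ry": 0, "rz": 0, "hand": 0}, {"x": 0, "y": 0, "z": 0, "rx": 0, "ry": 0, "rz": 0, "hand": 0}])

```text
time_s: 5.03
eef_pos: [578.8, 35.8, 123.7]
ee_rot: [0.504, 0.5, 0.5, -0.496]
force: [0.9, 2.5, 20.0]
grip_width: 0.0
```

Call:
jog_arm(increments=[{"x": -40, "y": 20, "z": 0, "rx": 0, "ry": 0, "rz": 0, "hand": 0}, {"x": -60, "y": 0, "z": 0, "rx": 0, "ry": 0, "rz": 0, "hand": 60}, {"x": -20, "y": -50, "z": 0, "rx": 0, "ry": 0, "rz": 0, "hand": 60}, {"x": 0, "y": -60, "z": 0, "rx": 0, "ry": 0, "rz": 0, "hand": 60}])

```text
time_s: 5.52
eef_pos: [485.7, 34.9, 241.3]
ee_rot: [0.503, 0.499, 0.501, -0.498]
force: [1.3, -0.2, 0.9]
grip_width: 0.637
```

```bash
python3 - <<'E'
from h import *
print(sense()["force"],sense()["eef_pos"])
im=capture("side")[:,:,::-1];crop(im,180,110,300,200,6,"pics/s6.png")
im=capture("wrist")[:,:,::-1];cv2.imwrite("pics/w6.png",cv2.resize(im,None,fx=1.5,fy=1.5))
im=capture("top")[:,:,::-1];cv2.imwrite("pics/t6.png",cv2.resize(im,None,fx=1.5,fy=1.5))
E
```

```text
[ 1.28714302 -0.22496636  0.90007935] [485.69917098  34.86229734 241.31914733]
```

View pics/s6.png

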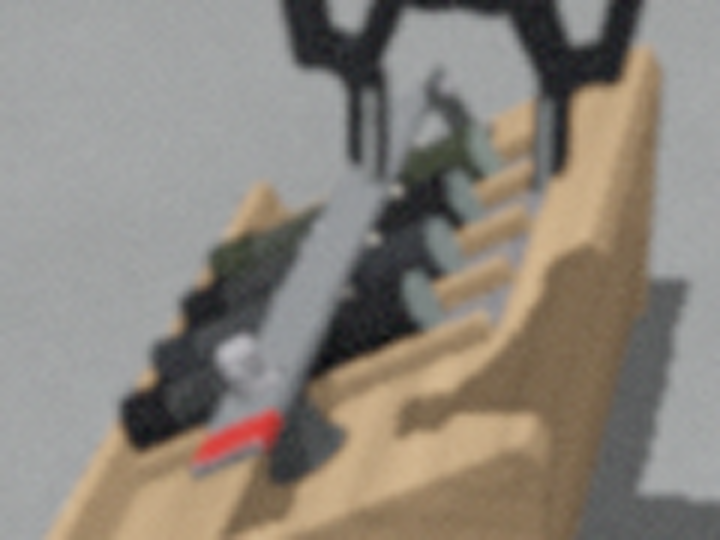

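View pics/w6.png

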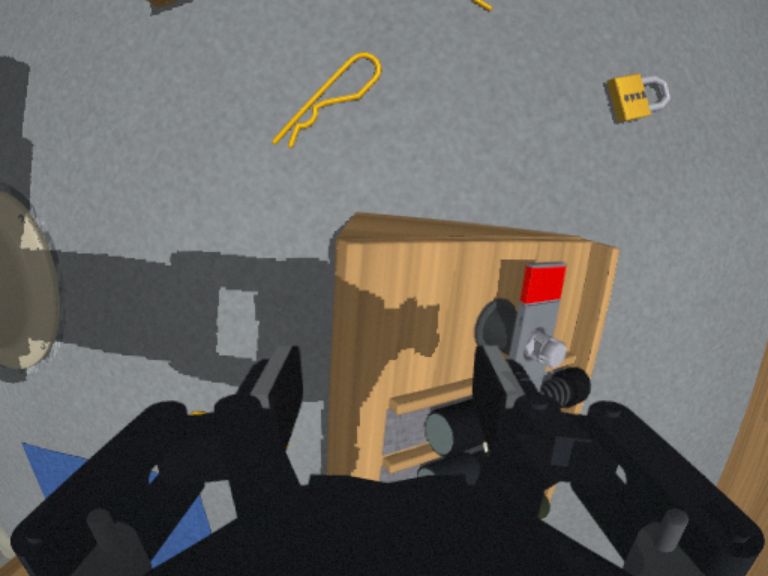

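View pics/t6.png

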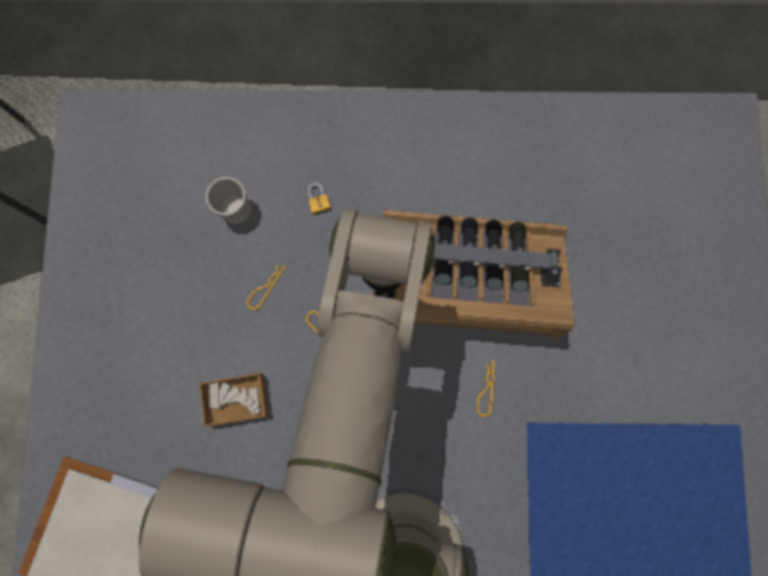

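```bash
python3 - <<'E'
from h import *
im=cv2.imread("pics/w6.png");crop(im,470,250,600,380,5,"pics/w6c.png")
# clip aim pose
print(plane("wrist",(325/1.5,100/1.5),2.5))
plan(np.array([440,225,220.]),Rtool(np.array([0,0,-1.]),np.array([.545,.839,0])),6)
E
```

```text
[432.15387271 159.27515327   2.5       ]
total rot deg [-56.6  -0.    0.1] shift tool [  20.3  -42.8 -190. ]
row 0 xyz [  3.4  -7.1 -31.7] r [-1.646e-01 -1.000e-04  2.000e-04]
row 1 xyz [  3.4  -1.9 -32.4] r [-1.646e-01 -1.000e-04  2.000e-04]
row 2 xyz [  3.4   3.5 -32.3] r [-1.646e-01 -1.000e-04  2.000e-04]
row 3 xyz [  3.4   8.7 -31.3] r [-1.646e-01 -1.000e-04  2.000e-04]
row 4 xyz [  3.4  13.7 -29.4] r [-1.646e-01 -1.000e-04  2.000e-04]
row 5 xyz [  3.4  18.4 -26.8] r [-1.646e-01 -1.000e-04  2.000e-04]
```

View pics/w6c.png

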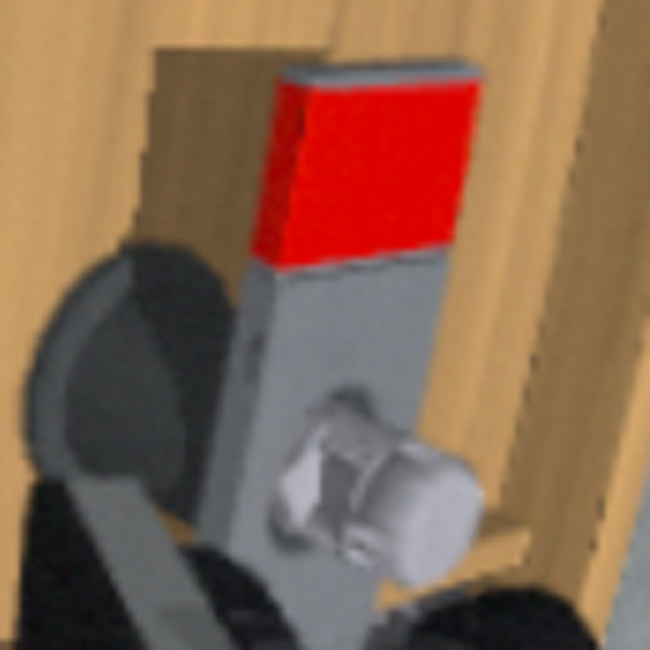

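```bash
python3 - <<'E'
from h import *
import json
c=lambda x,y:((470+x/5)/1.5-.27,(250+y/5)/1.5-.27)
o={k:[a.tolist() for a in ray("wrist",c(*v))] for k,v in dict(top=(440,523),red=(368,172),r1=(303,85),r2=(480,85),r3=(275,265),r4=(452,245)).items()}
json.dump(o,open("rays6.json","w"))
S=lambda x,y:ray("side",(180+x/6-.4,110+y/6-.4))
print(trir([o["top"] and tuple(map(np.array,o["top"])),S(240,350)]))
print(trir([tuple(map(np.array,o["red"])),S(238,438)]))
w0=("top",(240+168/5-.4,110+247/5-.4))
print(trir([tuple(map(np.array,o["top"])),S(240,350),ray(*w0)]))
E
```

```text
(array([585.6078197 ,  -6.02144769, 140.15061234]), [5.933279576019688, 5.933279576019709])
(array([578.40768698,  33.55613871, 122.30717142]), [4.70901172802776, 4.709011728027788])
(array([585.15578462,  -6.09884321, 140.0589676 ]), [6.375570825747679, 5.494784054811964, 0.9265790383010861])
```

Call:
jog_arm(increments=[{"x": 3, "y": -7, "z": -32, "rx": -0.165, "ry": 0, "rz": 0, "hand": 60}, {"x": 3, "y": -2, "z": -32, "rx": -0.165, "ry": 0, "rz": 0, "hand": 60}, {"x": 3, "y": 4, "z": -32, "rx": -0.165, "ry": 0, "rz": 0, "hand": 60}, {"x": 3, "y": 9, "z": -31, "rx": -0.165, "ry": 0, "rz": 0, "hand": 60}, {"x": 3, "y": 14, "z": -29, "rx": -0.165, "ry": 0, "rz": 0, "hand": 60}])

```text
time_s: 6.3
eef_pos: [451.7, 193.8, 225.1]
ee_rot: [0.66, 0.254, 0.66, -0.254]
force: [0.2, 0.1, 0.7]
grip_width: 0.705
```

Call:
jog_arm(increments=[{"x": 3, "y": 18, "z": -27, "rx": -0.165, "ry": 0, "rz": 0, "hand": 60}, {"x": 0, "y": 0, "z": 0, "rx": 0, "ry": 0, "rz": 0, "hand": 60}])

```text
time_s: 6.55
eef_pos: [443.4, 225.7, 221.9]
ee_rot: [0.678, 0.199, 0.679, -0.199]
force: [0.3, -0.3, -0.0]
grip_width: 0.701
```

```bash
python3 - <<'E'
from h import *
p,R,s=pose();print(p,R.round(3),s["joints"])
im=capture("wrist")[:,:,::-1];cv2.imwrite("pics/w7r.png",im);cv2.imwrite("pics/w7.png",cv2.resize(im,None,fx=1.5,fy=1.5))
E
```

```text
[443.42244427 225.65880352 221.93149166] [[-0.     0.54   0.841]
 [-0.     0.841 -0.54 ]
 [-1.    -0.    -0.   ]] [ 2.34815179e-01  2.60267206e-01  1.59283161e+00 -8.04463814e-06
  1.28885093e+00 -7.65065461e-01]
```

View pics/w7.png

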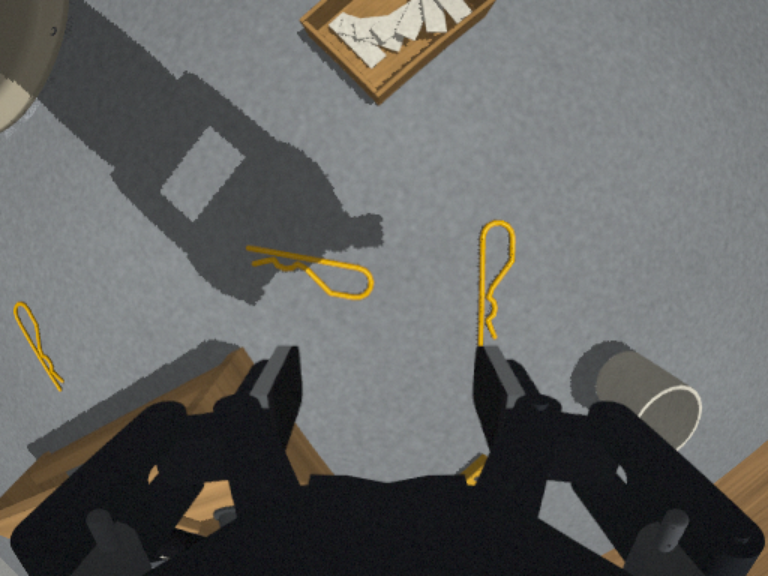

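```bash
python3 - <<'E'
from h import *
p,R,s=pose();print(p)
im=cv2.imread("pics/w7r.png");h=cv2.cvtColor(im,cv2.COLOR_BGR2HSV)
m=cv2.inRange(h,(15,150,90),(32,255,255));m[:, :310]=0;m[:,352:]=0;m[:140]=0;m[232:]=0
ys,xs=np.nonzero(m);print(len(ys),xs.min(),xs.max(),ys.min(),ys.max())
P=np.array([plane("wrist",(x,y),2.5) for x,y in zip(xs,ys)])
L=(P-p)@R  # tool coords
y,z=L[:,1],L[:,2]
print("z range",z.min(),z.max(),"y",y.min(),y.max())
for a in np.arange(z.min(),z.max(),6):
    k=(z>=a)&(z<a+6);yy=np.sort(y[k]);print(round(a,1),yy.min().round(1),yy.max().round(1), yy.round(0)[::max(1,len(yy)//12)])
crop(im,300,135,360,235,6,"pics/w7c.png")
E
```

```text
[443.71700018 224.63006976 222.04288332]
608 319 343 147 230
z range -22.90047173055827 88.31455855221165 y 77.45094117981431 107.78372182817422
-22.9 81.0 103.1 [ 81.  82.  85.  86.  87.  89.  90.  91.  93.  95.  96.  98.  99. 100.
 102.]
-16.9 77.5 106.1 [ 77.  79.  80.  80.  81.  82.  83. 101. 102. 103. 103. 105. 105. 106.]
-10.9 77.5 107.8 [ 78.  78.  79.  79.  80.  80.  81.  81. 104. 104. 104. 105. 105. 106.
 106. 106.]
-4.9 77.7 106.8 [ 78.  78.  78.  79.  79.  80.  80.  81.  82.  82. 104. 104. 105. 105.
 107. 107.]
1.1 78.0 107.2 [ 78.  78.  78.  79.  79.  81.  81.  81. 104. 104. 106. 106. 106. 107.
 107.]
7.1 78.3 107.5 [ 78.  78.  79.  80.  80.  81.  81.  81. 103. 104. 105. 105. 106. 106.
 106. 107. 108.]
13.1 78.6 106.3 [ 79.  79.  80.  80.  81.  81.  99. 100. 101. 101. 102. 102. 104. 104.
 105.]
19.1 78.9 102.7 [ 79.  79.  80.  80.  82.  94.  96.  97.  98.  99.  99. 100. 103.]
25.1 79.2 97.7 [79. 79. 81. 81. 82. 82. 90. 91. 93. 94. 94. 95. 95. 96. 98.]
31.1 79.5 94.1 [79. 80. 80. 81. 81. 82. 82. 82. 88. 89. 89. 90. 90. 90. 91. 92. 93. 94.]
37.1 78.7 90.6 [79. 80. 80. 81. 81. 83. 83. 84. 85. 87. 88. 88. 89. 89. 90.]
43.1 78.9 93.9 [79. 79. 80. 81. 82. 83. 83. 87. 88. 90. 91. 91. 92. 94.]
49.1 79.2 95.7 [79. 79. 81. 81. 82. 82. 83. 83. 91. 92. 93. 93. 94. 94. 95. 96.]
55.1 79.6 94.7 [80. 80. 81. 81. 82. 82. 84. 84. 89. 91. 92. 92. 93. 93. 94. 95.]
61.1 79.9 93.5 [80. 80. 81. 82. 83. 84. 87. 87. 88. 89. 90. 91. 91.]
67.1 80.4 93.0 [80. 81. 82. 82. 83. 83. 89. 89. 90. 90. 91. 92. 93.]
73.1 80.8 96.2 [81. 81. 82. 82. 83. 84. 90. 92. 93. 93. 94. 95. 96.]
79.1 81.2 96.4 [81. 81. 81. 81. 83. 83. 83. 83. 84. 84. 84. 84. 94. 95. 95. 96. 96.]
85.1 81.6 84.5 [82. 82. 82. 83. 83. 83. 84. 84. 85.]
```

View pics/w7c.png

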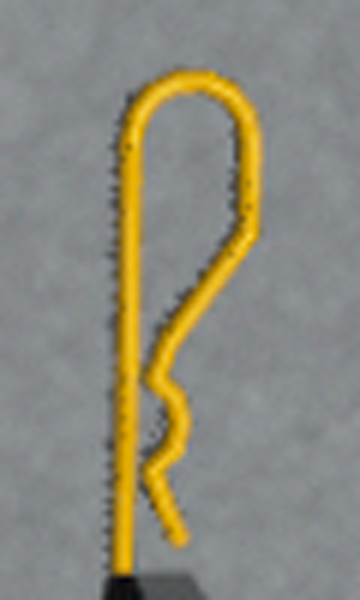

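Call:
jog_arm(increments=[{"x": 20, "y": 46, "z": 1, "rx": 0, "ry": 0, "rz": 0, "hand": 55}, {"x": 40, "y": 46, "z": 1, "rx": 0, "ry": 0, "rz": 0, "hand": 55}, {"x": 50, "y": 0, "z": 0, "rx": -0.037, "ry": 0, "rz": 0, "hand": 55}, {"x": 30, "y": 0, "z": 0, "rx": 0, "ry": 0, "rz": 0, "hand": 55}, {"x": 0, "y": 0, "z": 0, "rx": 0, "ry": 0, "rz": 0, "hand": 55}])

```text
time_s: 7.22
eef_pos: [494.6, 299.2, 80.4]
ee_rot: [0.68, 0.187, 0.683, -0.189]
force: [-0.3, 0.7, 0.3]
grip_width: 0.646
```

```bash
python3 - <<'E'
from h import *
p,R,s=pose();print(p,R.round(3),s["dq"].round(3))
im=capture("wrist")[:,:,::-1];cv2.imwrite("pics/w8r.png",im);cv2.imwrite("pics/w8.png",cv2.resize(im,None,fx=1.5,fy=1.5))
E
```

```text
[494.64191988 299.18189611  80.43462123] [[-0.004  0.514  0.858]
 [-0.002  0.858 -0.514]
 [-1.    -0.003 -0.002]] [ 0.006 -0.058 -0.051  0.     0.026 -0.004]
```

View pics/w8.png

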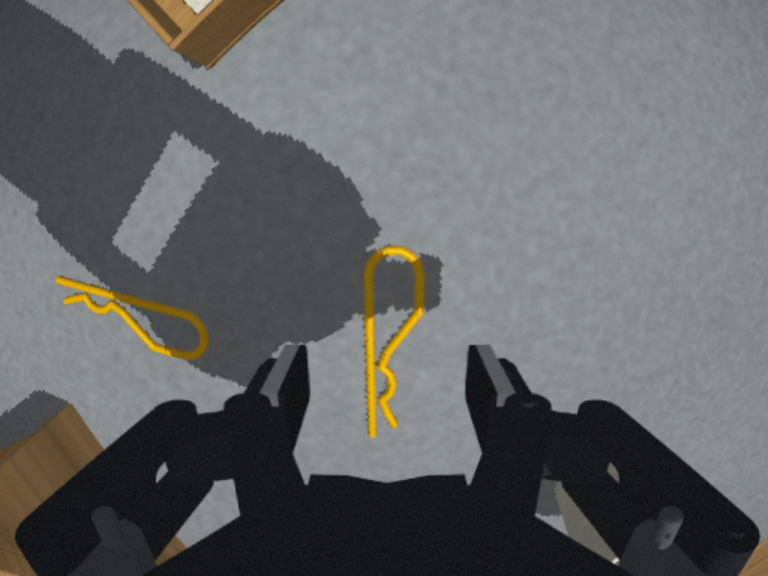

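```bash
cat >> h.py <<'E'
def clipmeas(f,x0,x1,y0,y1,zp=2.5):
    p,R,s=pose();im=cv2.imread(f);h=cv2.cvtColor(im,cv2.COLOR_BGR2HSV)
    m=cv2.inRange(h,(15,130,60),(32,255,255));M=np.zeros_like(m);M[y0:y1,x0:x1]=m[y0:y1,x0:x1]
    ys,xs=np.nonzero(M)
    P=np.array([plane("wrist",(x,y),zp) for x,y in zip(xs,ys)]);L=(P-p)@R
    y,z=L[:,1],L[:,2];print("p",p.round(1),"z",z.min().round(1),z.max().round(1))
    for a in np.arange(z.min(),z.max(),6):
        k=(z>=a)&(z<a+6);yy=np.sort(y[k]);g=np.diff(yy);j=np.argmax(g) if len(g) else 0
        print((a+3).round(1),"y",yy.min().round(1),yy[j].round(1),"|",yy[j+1].round(1) if len(g) else 0,yy.max().round(1))
E
python3 - <<'E'
from h import *
clipmeas("pics/w8r.png",235,290,155,300)
print(plane("top",(151,130),92))
E
```

```text
Traceback (most recent call last):
  File "h.py", line 46, in clipmeas
    P=np.array([plane("wrist",(x,y),zp) for x,y in zip(xs,ys)]);L=(P-p)@R
                ~~~~~^^^^^^^^^^^^^^^^^^
  File "h.py", line 14, in plane
    o,d=ray(n,uv);return o+d*(z-o[2])/d[2]
        ~~~^^^^^^
  File "h.py", line 5, in ray
    c=get_calibration(n);K=c["camera_matrix"];uv=np.array(uv,float)
ValueError: time passes only in moves, steps and waits
```

```bash
sed -i 's/^from rig import \*/import rig,functools\nfrom rig import capture,finish_job\nget_calibration=functools.lru_cache(None)(rig.get_calibration)\nsense=functools.lru_cache(None)(rig.sense)/' h.py
python3 - <<'E'
from h import *
clipmeas("pics/w8r.png",235,290,155,300)
print(plane("top",(151,130),92))
E
```

```text
p [495.6 299.7  82.4] z -26.5 87.5
-23.5 y -8.0 -8.0 | -7.2 14.9
-17.5 y -11.1 -2.6 | 10.3 18.0
-11.5 y -11.2 -6.5 | 14.2 18.9
-5.5 y -11.3 -7.3 | 14.3 19.1
0.5 y -11.4 -7.4 | 14.4 19.2
6.5 y -11.5 -7.4 | 13.0 19.2
12.5 y -11.6 -7.5 | 9.1 18.5
18.5 y -11.7 -7.6 | 4.4 13.9
24.5 y -11.0 -6.9 | 0.4 9.2
30.5 y -11.1 -6.9 | -2.1 5.2
36.5 y -11.2 -7.0 | -4.6 1.2
42.5 y -11.3 -7.1 | -4.6 3.7
48.5 y -11.4 -7.2 | -0.5 5.4
54.5 y -11.5 -7.2 | -2.2 4.5
60.5 y -10.8 -7.3 | -4.8 2.9
66.5 y -10.9 -6.6 | -4.0 2.0
72.5 y -11.0 -6.6 | -1.4 4.7
78.5 y -11.2 -6.7 | 0.3 5.6
84.5 y -11.2 -7.7 | -6.8 -6.8
[681.37175742 352.891376    92.        ]
```

Call:
jog_arm(increments=[{"x": 30, "y": 4, "z": -1, "rx": 0, "ry": 0, "rz": 0, "hand": 50}, {"x": 30, "y": 0, "z": 0, "rx": 0, "ry": 0, "rz": 0, "hand": 50}, {"x": 15, "y": 0, "z": 0, "rx": 0, "ry": 0, "rz": 0, "hand": 50}, {"x": 5, "y": 0, "z": 0, "rx": 0, "ry": 0, "rz": 0, "hand": 50}, {"x": 0, "y": 0, "z": 0, "rx": 0, "ry": 0, "rz": 0, "hand": 50}])

```text
time_s: 7.9
eef_pos: [496.7, 304.5, 3.3]
ee_rot: [0.682, 0.188, 0.681, -0.187]
force: [-0.4, -1.1, 0.2]
grip_width: 0.583
```

```bash
python3 - <<'E'
from h import *
p,R,s=pose();print(p,s["force"])
im=capture("wrist")[:,:,::-1];cv2.imwrite("pics/w9r.png",im);crop(im,180,150,330,270,5,"pics/w9.png")
im=capture("side")[:,:,::-1];crop(im,100,230,260,350,5,"pics/s9.png")
E
```

```text
[496.68747152 304.4539989    3.29548004] [-0.38790797 -1.07415583  0.24141401]
```

View pics/w9.png

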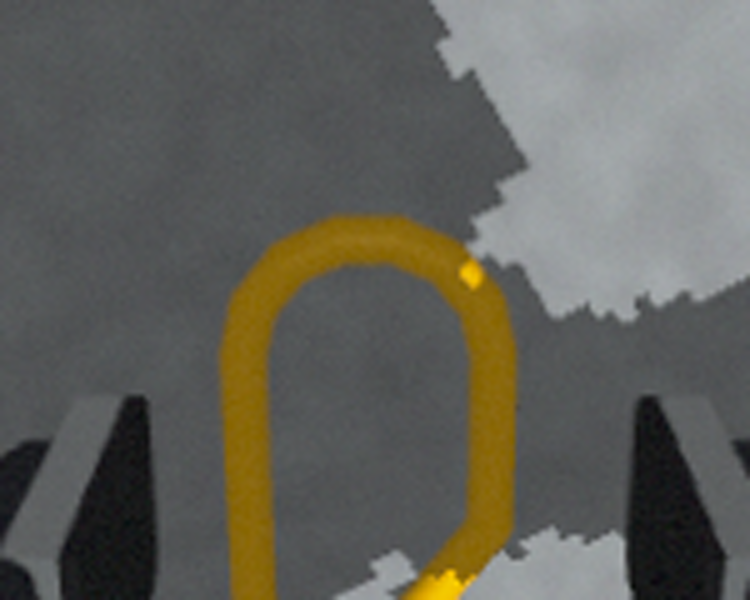

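View pics/s9.png

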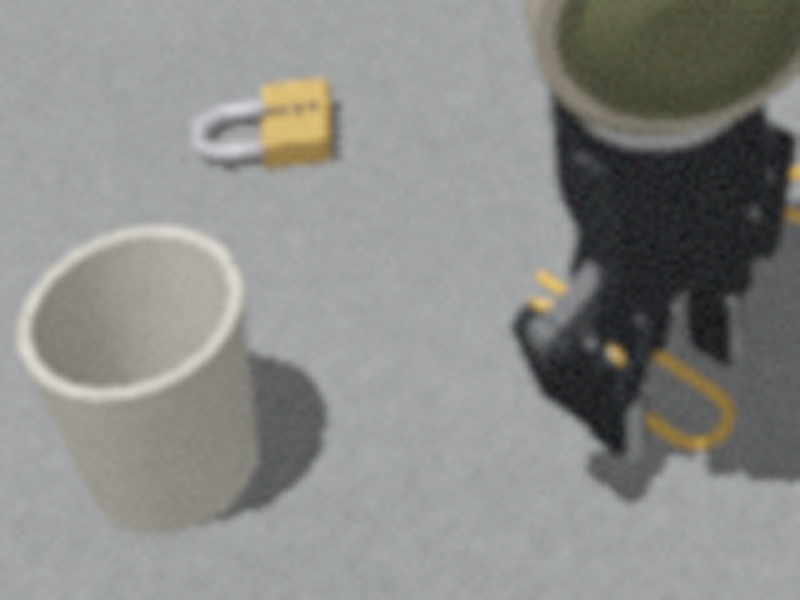

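```bash
python3 - <<'E'
from h import *
p,R,s=pose();print(p,s["force"])
for q in [(365,215),(500,530),(221,380),(517,380),(130,400),(640,400),(60,560),(730,560)]:
    uv=(180+q[0]/5-.4,150+q[1]/5-.4)
    zp=2.5 if q[1]<385 or q[0]==500 else p[2]+2
    print(q,((plane("wrist",uv,zp)-p)@R).round(1))
E
```

```text
[496.6825248  304.53093631   3.44649879] [ 0.46917451 -0.54748733  0.41177924]
(365, 215) [  0.9  -2.2 -26.7]
(500, 530) [ 1.  12.1  8.8]
(221, 380) [  0.9 -17.3  -8.8]
(517, 380) [ 1.  13.4 -8.8]
(130, 400) [ -2.  -26.5  -7.7]
(640, 400) [-2.  26.  -7.7]
(60, 560) [ -2.  -35.6  11.5]
(730, 560) [-1.9 37.2 11.6]
```

Call:
jog_arm(increments=[{"x": 2, "y": -1.5, "z": -3, "rx": 0, "ry": 0, "rz": 0, "hand": 50}, {"x": 1, "y": 0, "z": 0, "rx": 0, "ry": 0, "rz": 0, "hand": 40}, {"x": 0, "y": 0, "z": 0, "rx": 0, "ry": 0, "rz": 0, "hand": 20}, {"x": 0, "y": 0, "z": 0, "rx": 0, "ry": 0, "rz": 0, "hand": 20}, {"x": 0, "y": 0, "z": 0, "rx": 0, "ry": 0, "rz": 0, "hand": 20}], force=80)

```text
time_s: 8.62
eef_pos: [493.1, 304.8, 0.1]
ee_rot: [0.682, 0.188, 0.681, -0.187]
force: [-1.3, 0.1, 5.3]
grip_width: 0.317
```

```bash
python3 - <<'E'
from h import *
p,R,s=pose();print(p,s["force"],s["grip_width"]*85.4)
im=capture("wrist")[:,:,::-1];cv2.imwrite("pics/w10r.png",im);crop(im,180,150,330,270,5,"pics/w10.png")
E
```

```text
[4.93062017e+02 3.04836461e+02 8.18946487e-02] [-1.31257262  0.10807279  5.26208465] 27.11052342109689
```

View pics/w10.png

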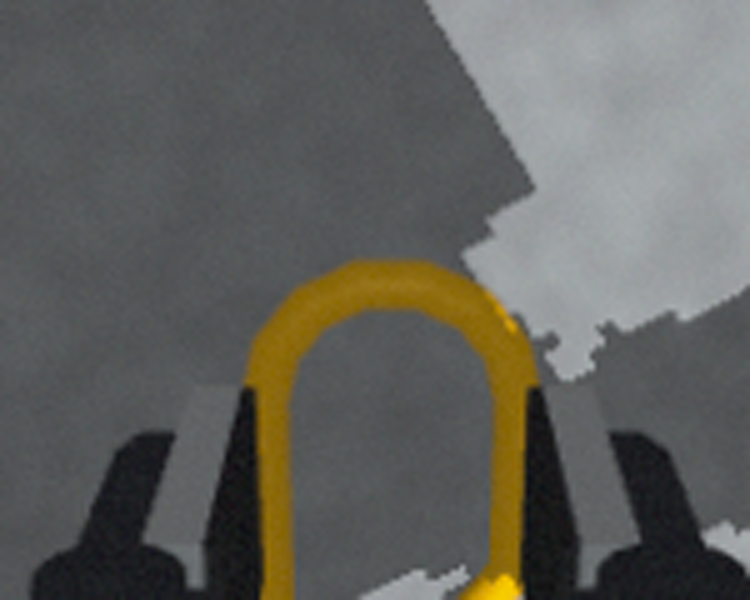

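Call:
jog_arm(increments=[{"x": 0, "y": 0, "z": 0, "rx": 0, "ry": 0, "rz": 0, "hand": 42}, {"x": 0, "y": 0, "z": 0, "rx": 0, "ry": 0, "rz": 0, "hand": 42}, {"x": 3, "y": 0, "z": 0, "rx": 0, "ry": 0, "rz": 0, "hand": 42}, {"x": 0, "y": 0, "z": 0, "rx": 0, "ry": 0, "rz": 0, "hand": 42}])

```text
time_s: 9.18
eef_pos: [492.9, 304.7, -1.8]
ee_rot: [0.682, 0.187, 0.682, -0.187]
force: [-7.8, -3.9, 20.7]
grip_width: 0.49
```

Call:
jog_arm(increments=[{"x": 0, "y": 0, "z": 0, "rx": 0, "ry": 0, "rz": 0, "hand": 20}, {"x": 0, "y": 0, "z": 0, "rx": 0, "ry": 0, "rz": 0, "hand": 20}, {"x": 0, "y": 0, "z": 0, "rx": 0, "ry": 0, "rz": 0, "hand": 20}])

```text
time_s: 9.55
eef_pos: [494.8, 305.4, -0.1]
ee_rot: [0.684, 0.189, 0.68, -0.186]
force: [-4.7, -1.5, 29.3]
grip_width: 0.32
```

Call:
jog_arm(increments=[{"x": -4, "y": 0, "z": 0, "rx": 0, "ry": 0, "rz": 0, "hand": 20}, {"x": -16, "y": 0, "z": 0, "rx": 0, "ry": 0, "rz": 0, "hand": 20}, {"x": -40, "y": 0, "z": 0, "rx": 0, "ry": 0, "rz": 0, "hand": 20}, {"x": -40, "y": 0, "z": 0, "rx": 0, "ry": 0, "rz": 0, "hand": 20}, {"x": 0, "y": 0, "z": 0, "rx": 0, "ry": 0, "rz": 0, "hand": 20}])

```text
time_s: 10.18
eef_pos: [494.0, 305.1, 99.6]
ee_rot: [0.683, 0.189, 0.68, -0.186]
force: [-0.9, -0.3, -1.5]
grip_width: 0.317
```

```bash
python3 - <<'E'
from h import *
p,R,s=pose();print(p,s["force"],s["grip_width"]*85.4)
im=capture("wrist")[:,:,::-1];cv2.imwrite("pics/w11r.png",im);crop(im,180,150,330,270,5,"pics/w11.png")
im=capture("side")[:,:,::-1];crop(im,100,200,260,320,5,"pics/s11.png")
E
```

```text
[494.00747771 305.1330247   99.6326882 ] [-0.93819653 -0.28921716 -1.50645896] 27.0430053558318
```

View pics/w11.png

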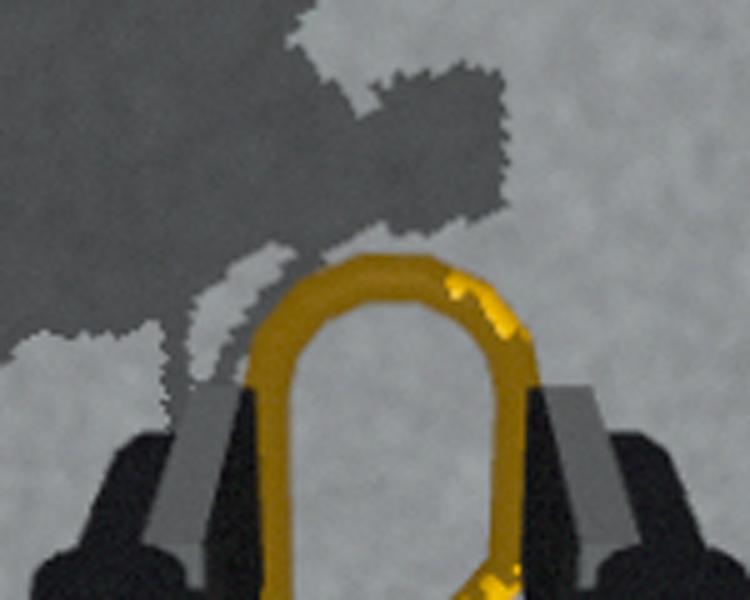

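View pics/s11.png

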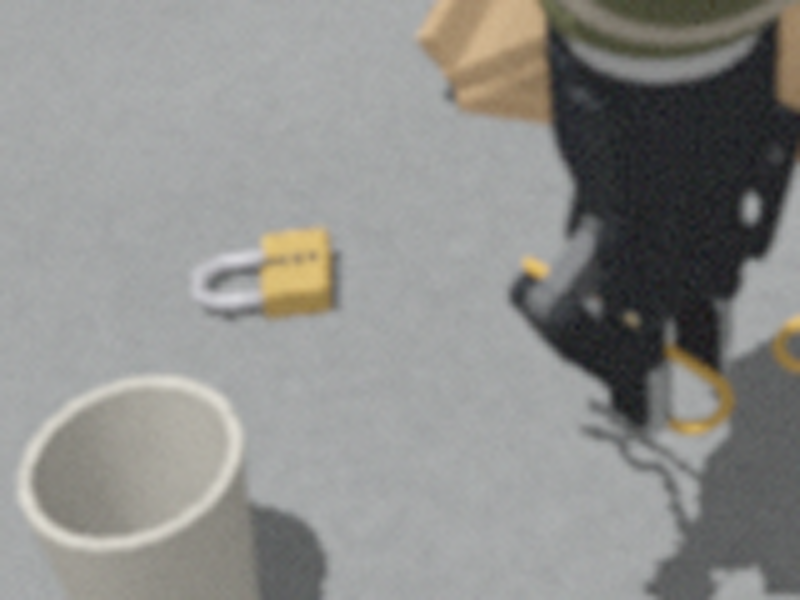

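```bash
python3 - <<'E'
from h import *
p,R,s=pose()
def tl(uv,x=-2.5):
    o,d=ray("wrist",uv);o=(o-p)@R;d=d@R;return (o+d*(x-o[0])/d[0]).round(2)
for f,qs in (("w11",[(395,254),(247,370),(537,370),(262,590),(520,560),(240,388),(540,388)]),):
  for q in qs: print(q,tl((180+q[0]/5-.4,150+q[1]/5-.4)))
im=cv2.imread("pics/w11r.png");h=cv2.cvtColor(im,cv2.COLOR_BGR2HSV);m=cv2.inRange(h,(15,130,60),(32,255,255))
ys,xs=np.nonzero(m[195:290,220:300]);ys+=195;xs+=220
L=np.array([tl((x,y)) for x,y in zip(xs,ys)])
for a in np.arange(L[:,2].min(),L[:,2].max(),3):
    k=(L[:,2]>=a)&(L[:,2]<a+3);yy=np.sort(L[k,1]);g=np.diff(yy);j=np.argmax(g) if len(g) else 0
    print((a+1.5).round(1),yy.min(),yy[j],"|",yy[min(j+1,len(yy)-1)],yy.max())
E
```

```text
(395, 254) [ -2.5    0.78 -23.68]
(247, 370) [ -2.5  -14.19 -11.37]
(537, 370) [ -2.5   15.12 -11.35]
(262, 590) [ -2.5  -13.56  14.37]
(520, 560) [-2.5  14.09 10.63]
(240, 388) [ -2.5  -14.97  -9.39]
(540, 388) [-2.5  15.49 -9.37]
-21.9 -8.42 -8.42 | -7.92 9.37
-18.9 -11.47 -11.47 | -10.97 12.42
-15.9 -13.07 -5.5 | 6.44 14.01
-12.9 -13.67 -8.56 | 9.5 14.6
-9.9 -14.25 -9.63 | 10.56 15.18
-6.9 -13.36 -10.23 | 11.14 14.23
-3.9 -13.46 -10.31 | 11.21 13.85
-0.9 -13.56 -10.37 | 11.28 13.94
2.1 -13.16 -10.45 | 10.91 14.04
5.1 -13.27 -10.55 | 10.92 14.16
8.1 -13.36 -10.64 | 11.0 14.18
11.1 -13.38 -10.73 | 9.52 14.36
14.1 -13.59 -10.81 | 7.44 14.42
17.1 -14.27 -10.44 | 5.31 12.86
20.1 -14.93 -10.46 | 2.62 10.24
23.1 -15.08 -10.54 | 0.43 8.12
26.1 -15.11 -10.65 | -1.24 5.96
29.1 -14.7 -10.74 | -2.37 3.77
```

```bash
python3 - <<'E'
from h import *
y=np.cross(N,D)
plan(np.array([600,55,260.]),Rtool(np.array([0,0,-1.]),y),5)
E
```

```text
total rot deg [-26.2  -0.    0. ] shift tool [-163.9 -159.4  220. ]
row 0 xyz [-32.8 -31.9  44. ] r [-0.0913 -0.0001  0.0001]
row 1 xyz [-32.8 -35.8  40.9] r [-0.0913 -0.0001  0.0001]
row 2 xyz [-32.8 -39.3  37.5] r [-0.0913 -0.0001  0.0001]
row 3 xyz [-32.8 -42.6  33.8] r [-0.0913 -0.0001  0.0001]
row 4 xyz [-32.8 -45.5  29.7] r [-0.0913 -0.0001  0.0001]
```

Call:
jog_arm(increments=[{"x": -40, "y": -28, "z": 38, "rx": -0.091, "ry": 0, "rz": 0, "hand": 20}, {"x": -38, "y": -32, "z": 36, "rx": -0.091, "ry": 0, "rz": 0, "hand": 20}, {"x": -33, "y": -37, "z": 36, "rx": -0.091, "ry": 0, "rz": 0, "hand": 20}, {"x": -28, "y": -43, "z": 34, "rx": -0.091, "ry": 0, "rz": 0, "hand": 20}, {"x": -25, "y": -48, "z": 30, "rx": -0.091, "ry": 0, "rz": 0, "hand": 20}])

```text
time_s: 10.9
eef_pos: [593.6, 65.1, 259.9]
ee_rot: [0.706, 0.028, 0.707, -0.028]
force: [0.8, 0.3, -1.4]
grip_width: 0.316
```

Call:
jog_arm(increments=[{"x": 0, "y": -7, "z": 12, "rx": 0, "ry": 0, "rz": 0, "hand": 20}, {"x": 0, "y": 0, "z": 0, "rx": 0, "ry": 0, "rz": 0, "hand": 20}, {"x": 0, "y": 0, "z": 0, "rx": 0, "ry": 0, "rz": 0, "hand": 20}])

```text
time_s: 11.28
eef_pos: [604.2, 59.5, 259.2]
ee_rot: [0.706, 0.029, 0.707, -0.029]
force: [-0.6, 0.6, -0.3]
grip_width: 0.322
```

```bash
cat > shot.py <<'E'
from h import *
import sys,pickle
p,R,s=pose();print(p.round(1),R.round(3).tolist(),s["dq"].round(3),s["force"].round(1),s["joints"].round(2))
im=capture("wrist")[:,:,::-1];n=sys.argv[1];cv2.imwrite(f"pics/{n}r.png",im);cv2.imwrite(f"pics/{n}.png",cv2.resize(im,None,fx=1.5,fy=1.5))
pickle.dump((p,R),open(n+".pk","wb"))
E
python3 shot.py w12
```

```text
[604.2  59.5 259.2] [[-0.002, 0.081, 0.997], [0.0, 0.997, -0.081], [-1.0, 0.0, -0.002]] [ 0.007 -0.011 -0.003 -0.002  0.    -0.002] [-0.6  0.6 -0.3] [-0.09  0.48  1.18  0.    1.48 -1.58]
```

View pics/w12.png

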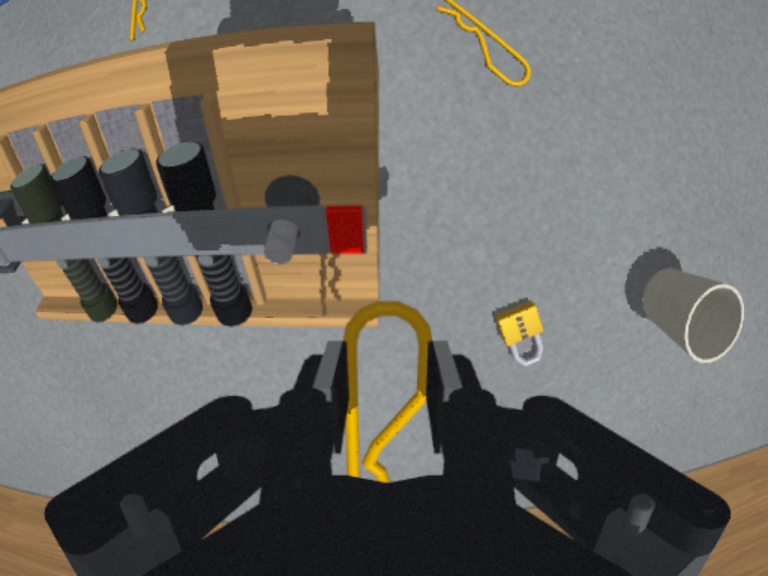

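```bash
python3 - <<'E'
from h import *
im=cv2.imread("pics/w12r.png");crop(im,150,125,260,180,7,"pics/w12c.png")
E
```

```text
(no output)
```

View pics/w12c.png

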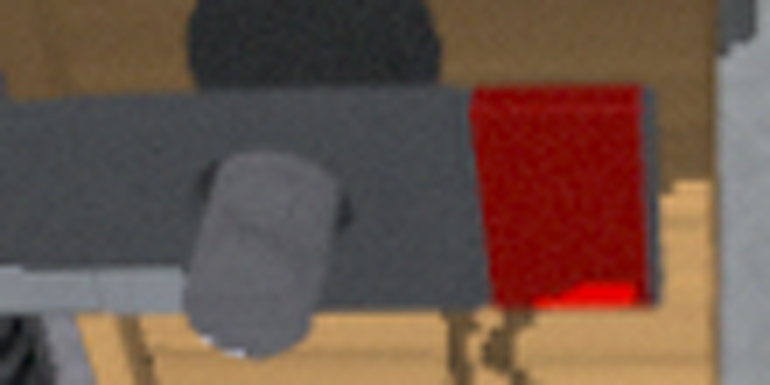

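Call:
jog_arm(increments=[{"x": 0, "y": -50, "z": 20, "rx": 0, "ry": 0, "rz": 0, "hand": 20}, {"x": 0, "y": -50, "z": 20, "rx": 0, "ry": 0, "rz": 0, "hand": 20}, {"x": 0, "y": 0, "z": 0, "rx": 0, "ry": 0, "rz": 0, "hand": 20}, {"x": 0, "y": 0, "z": 0, "rx": 0, "ry": 0, "rz": 0, "hand": 20}, {"x": 0, "y": 0, "z": 0, "rx": 0, "ry": 0, "rz": 0, "hand": 20}])

```text
time_s: 11.95
eef_pos: [636.4, -42.7, 260.5]
ee_rot: [0.707, 0.028, 0.707, -0.028]
force: [0.7, 0.2, -1.1]
grip_width: 0.319
```

```bash
python3 shot.py w13; python3 - <<'E'
from h import *
im=cv2.imread("pics/w13r.png");crop(im,200,125,340,215,5,"pics/w13c.png")
E
```

```text
[636.4 -42.7 260.5] [[0.0, 0.08, 0.997], [0.0, 0.997, -0.08], [-1.0, 0.0, 0.0]] [-0.    -0.001 -0.003 -0.002 -0.    -0.002] [ 0.7  0.2 -1.1] [-0.25  0.56  1.06  0.    1.52 -1.74]
```

View pics/w13c.png

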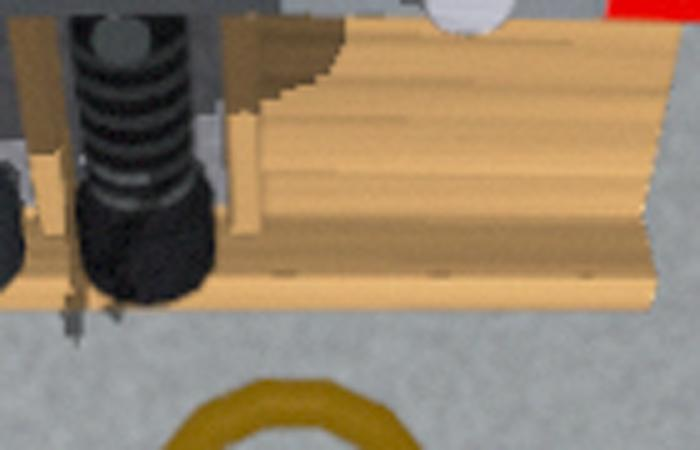

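```bash
python3 - <<'E'
from h import *
im=cv2.imread("pics/w13r.png");crop(im,200,75,360,145,5,"pics/w13c.png")
E
```

```text
(no output)
```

View pics/w13c.png

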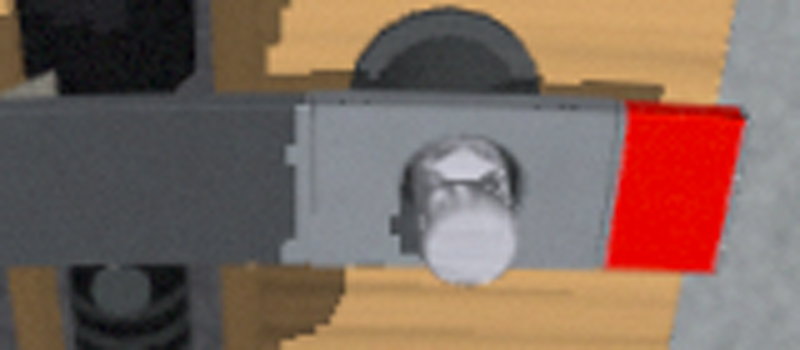

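```bash
cat > st.py <<'E'
from h import *
import pickle
def rayp(n,uv):
    p,R=pickle.load(open(n+".pk","rb"));c=get_calibration("wrist");K=c["camera_matrix"];T=np.array(c["T_tool_cam"])
    q=(np.array(uv)-[K[0][2],K[1][2]])/K[0][0];r=np.hypot(*q);d=np.array([q[0]/r*np.sin(r),q[1]/r*np.sin(r),np.cos(r)])
    return p+R@T[:3,3],R@T[:3,:3]@d
A=lambda x,y:rayp("w12",(150+x/7-.43,125+y/7-.43)); B=lambda x,y:rayp("w13",(200+x/5-.4,75+y/5-.4))
E
python3 - <<'E'
from st import *
def sh(n,*r): X,e=trir(r);print(n,X.round(1),np.round(e,1));return X
r1=sh("r1",A(475,106),B(625,116));r2=sh("r2",A(641,104),B(742,120));r3=sh("r3",A(650,303),B(715,270));r4=sh("r4",A(493,305),B(607,267))
c=(r1+r2+r3+r4)/4;print(c,np.linalg.norm(r1-r2),np.linalg.norm(r2-r3),np.linalg.norm(r4-r3),np.linalg.norm(r1-r4))
S=lambda x,y:ray("side",(180+x/6-.4,110+y/6-.4))
W0=ray("top",(240+168/5-.4,110+247/5-.4))
t1=sh("top",A(256,308),B(469,243));sh("top all",A(256,308),B(469,243),S(240,350),W0)
sh("B,S,T",B(469,243),S(240,350),W0)
sh("red side",B(672,193),S(238,438))
E
```

```text
r1 [561.5  25.2 126. ] [0.3 0.3]
r2 [563.   47.3 128.2] [0.3 0.3]
r3 [592.6  45.  112.7] [0.2 0.2]
r4 [590.9  22.7 112.9] [0.2 0.2]
[576.9729991  35.0478096 119.9542033] 22.358841796061345 33.51794763157919 22.295333156549752 32.27600434391019
top [584.   -6.5 133.3] [0.4 0.4]
top all [583.2  -6.4 137. ] [1.1 0.7 2.7 1.8]
B,S,T [583.   -6.8 137.1] [0.6 2.4 2. ]
red side [575.4  34.4 121. ] [1.5 1.5]
```

```bash
cat >> h.py <<'E'
H=np.array([576,-6,124.7]);Rt=Rtool(-N,np.cross(N,D));C=np.array([-2.5,-13,53.])
HOME=H-Rt@C
E
python3 - <<'E'
from h import *
print(Rt.round(3),HOME.round(1))
pre=HOME-54*Rt[:,2]+50*N
print(pre.round(1));plan(pre,Rt,5)
E
```

```text
[[-0.528  0.08   0.845]
 [ 0.043  0.997 -0.068]
 [-0.848  0.    -0.53 ]] [530.9  10.7 150.7]
[511.7  12.2 221.7]
total rot deg [ 0. 32.  0.] shift tool [  38.9   44.9 -128.7]
row 0 xyz [  7.8   9.  -25.7] r [1.000e-04 1.117e-01 0.000e+00]
row 1 xyz [ 10.6   9.  -24.7] r [1.000e-04 1.117e-01 0.000e+00]
row 2 xyz [ 13.3   9.  -23.4] r [1.000e-04 1.117e-01 0.000e+00]
row 3 xyz [ 15.8   9.  -21.8] r [1.000e-04 1.117e-01 0.000e+00]
row 4 xyz [ 18.1   9.  -19.9] r [1.000e-04 1.117e-01 0.000e+00]
```

Call:
jog_arm(increments=[{"x": 8, "y": 9, "z": -26, "rx": 0, "ry": 0.1117, "rz": 0, "hand": 20}, {"x": 11, "y": 9, "z": -25, "rx": 0, "ry": 0.1117, "rz": 0, "hand": 20}, {"x": 13, "y": 9, "z": -23, "rx": 0, "ry": 0.1117, "rz": 0, "hand": 20}, {"x": 16, "y": 9, "z": -22, "rx": 0, "ry": 0.1117, "rz": 0, "hand": 20}, {"x": 18, "y": 9, "z": -20, "rx": 0, "ry": 0.1117, "rz": 0, "hand": 20}])

```text
time_s: 12.62
eef_pos: [510.7, 12.3, 221.3]
ee_rot: [0.483, 0.035, 0.875, -0.02]
force: [-0.1, 1.0, -1.8]
grip_width: 0.316
```

Call:
jog_arm(increments=[{"x": 0, "y": 0, "z": 0, "rx": 0, "ry": 0, "rz": 0, "hand": 20}, {"x": 0, "y": 0, "z": 0, "rx": 0, "ry": 0, "rz": 0, "hand": 20}, {"x": 0, "y": 0, "z": 0, "rx": 0, "ry": 0, "rz": 0, "hand": 20}])

```text
time_s: 13.0
eef_pos: [512.0, 10.9, 221.8]
ee_rot: [0.486, 0.036, 0.873, -0.02]
force: [-1.2, -1.0, -1.3]
grip_width: 0.318
```

```bash
python3 shot.py w14; python3 - <<'E'
from h import *
pre=HOME-54*Rt[:,2]+50*N
plan(pre,Rt,1)
im=capture("side")[:,:,::-1];crop(im,180,90,320,195,5,"pics/s14.png")
im=capture("top")[:,:,::-1];crop(im,230,120,330,195,7,"pics/t14.png")
E
```

```text
[512.   10.9 221.8] [[-0.526, 0.082, 0.847], [0.043, 0.997, -0.07], [-0.85, -0.0, -0.527]] [-0.003  0.005  0.004  0.     0.006 -0.   ] [-1.2 -1.  -1.3] [-0.18  0.62  1.16 -0.06  1.92 -1.67]
total rot deg [-0.1  0.1 -0. ] shift tool [ 0.2  1.3 -0.3]
row 0 xyz [ 0.2  1.3 -0.3] r [-0.0016  0.0022 -0.0008]
```

View pics/s14.png

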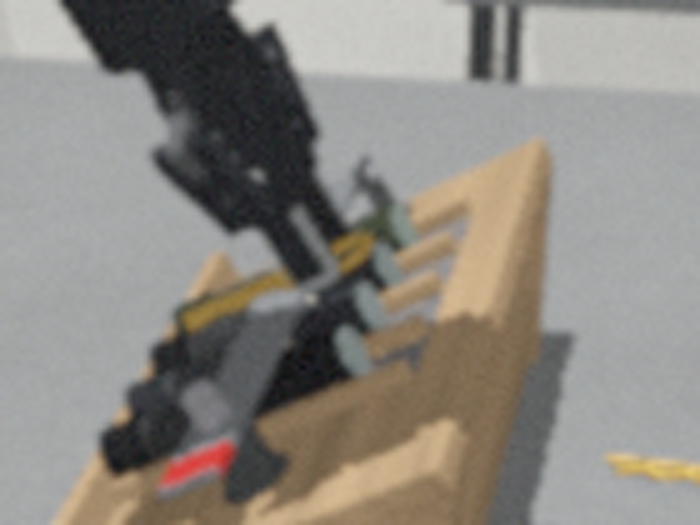

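View pics/w14.png

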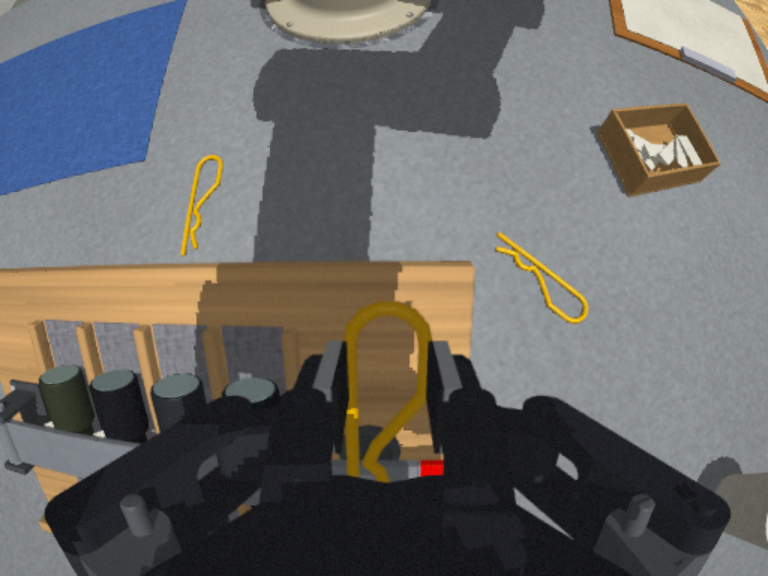

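View pics/t14.png

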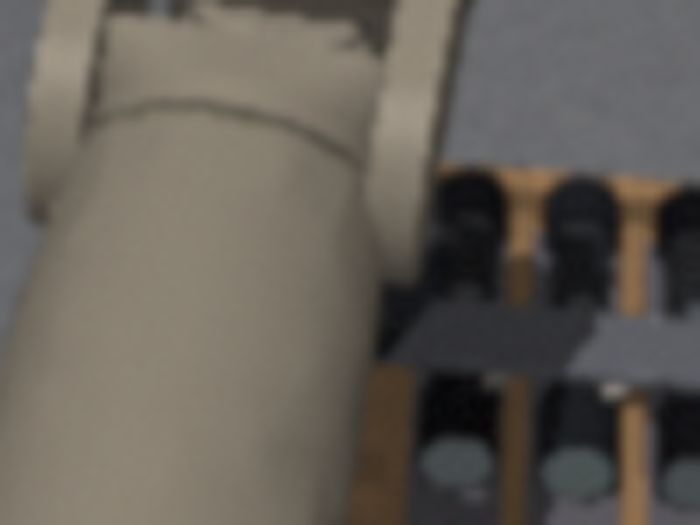

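```bash
python3 - <<'E'
from h import *
p,R,s=pose()
f=lambda X:((proj("side",X)+.4-[180,90])*5).round(0)
print("tip",f(p+R@np.array([-2.5,-13,89.5])),"apex",f(p+R@np.array([-2.5,0,-24.5])),"studtop",f(H+14.5*N),"bartip",f(H-5.5*N+41*np.array([.08,.997,0])))
E
```

```text
tip [183. 320.] apex [373. 242.] studtop [194. 391.] bartip [193. 467.]
```

Call:
jog_arm(increments=[{"x": 20, "y": 1, "z": 0, "rx": 0, "ry": 0, "rz": 0, "hand": 20}, {"x": 20, "y": 0, "z": 0, "rx": 0, "ry": 0, "rz": 0, "hand": 20}, {"x": 10, "y": 0, "z": 0, "rx": 0, "ry": 0, "rz": 0, "hand": 20}, {"x": 0, "y": 0, "z": 0, "rx": 0, "ry": 0, "rz": 0, "hand": 20}, {"x": 0, "y": 0, "z": 0, "rx": 0, "ry": 0, "rz": 0, "hand": 20}])

```text
time_s: 13.78
eef_pos: [485.7, 14.2, 179.3]
ee_rot: [0.485, 0.036, 0.874, -0.02]
force: [1.1, 0.7, -1.0]
grip_width: 0.321
```

```bash
python3 shot.py w15; python3 - <<'E'
from h import *
plan(HOME-54*Rt[:,2],Rt,1)
im=capture("side")[:,:,::-1];crop(im,190,120,280,195,8,"pics/s15.png")
p,R,s=pose()
f=lambda X:((proj("side",X)+.4-[190,120])*8).round(0)
print("tip",f(p+R@np.array([-2.5,-13,89.5])),"apex",f(p+R@np.array([-2.5,0,-24.5])),"studtop",f(H+14.5*N),"bartip",f(H-5.5*N+41*np.array([.08,.997,0])),"hole",f(H))
E
```

```text
[485.7  14.2 179.3] [[-0.527, 0.082, 0.846], [0.043, 0.997, -0.07], [-0.849, -0.0, -0.529]] [-0.001 -0.     0.001 -0.    -0.003  0.001] [ 1.1  0.7 -1. ] [-0.18  0.6   1.31 -0.06  1.79 -1.67]
total rot deg [-0.1  0.1 -0. ] shift tool [ 0.2  0.1 -0.4]
row 0 xyz [ 0.2  0.1 -0.4] r [-0.0014  0.0012 -0.0007]
tip [299. 402.] apex [603. 288.] studtop [230. 386.] bartip [229. 507.] hole [255. 422.]
```

View pics/s15.png

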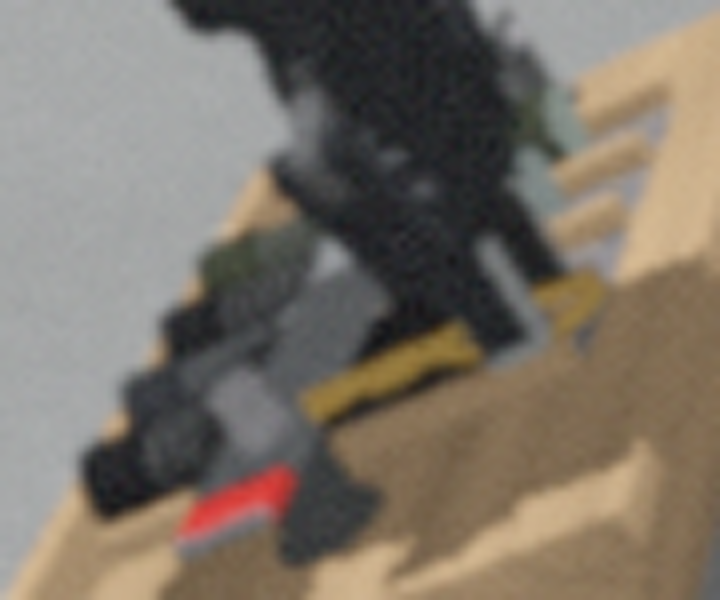

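View pics/w15.png

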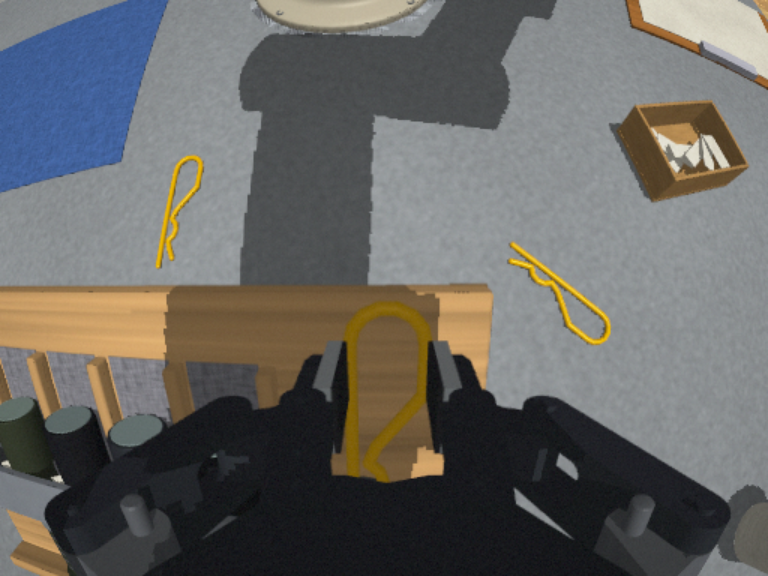

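Call:
jog_arm(increments=[{"x": 0, "y": 0, "z": 4, "rx": 0, "ry": 0, "rz": 0, "hand": 20}, {"x": 0, "y": 0, "z": 3, "rx": 0, "ry": 0, "rz": 0, "hand": 20}, {"x": 0, "y": 0, "z": 2, "rx": 0, "ry": 0, "rz": 0, "hand": 20}])

```text
time_s: 14.25
eef_pos: [493.0, 13.7, 173.7]
ee_rot: [0.484, 0.036, 0.874, -0.02]
force: [-0.8, 0.1, -1.0]
grip_width: 0.317
```

Call:
jog_arm(increments=[{"x": 0, "y": 0, "z": 2, "rx": 0, "ry": 0, "rz": 0, "hand": 20}, {"x": 0, "y": 0, "z": 2, "rx": 0, "ry": 0, "rz": 0, "hand": 20}])

```text
time_s: 14.5
eef_pos: [496.3, 13.4, 171.9]
ee_rot: [0.484, 0.036, 0.874, -0.02]
force: [0.4, -0.6, 0.6]
grip_width: 0.315
```

Call:
jog_arm(increments=[{"x": 0, "y": 0, "z": 2, "rx": 0, "ry": 0, "rz": 0, "hand": 20}, {"x": 0, "y": 0, "z": 2, "rx": 0, "ry": 0, "rz": 0, "hand": 20}])

```text
time_s: 14.75
eef_pos: [499.7, 13.2, 169.7]
ee_rot: [0.485, 0.036, 0.874, -0.02]
force: [-0.0, 0.0, 0.7]
grip_width: 0.319
```

Call:
jog_arm(increments=[{"x": 0, "y": 0, "z": 2, "rx": 0, "ry": 0, "rz": 0, "hand": 20}, {"x": 0, "y": 0, "z": 2, "rx": 0, "ry": 0, "rz": 0, "hand": 20}])

```text
time_s: 15.0
eef_pos: [503.0, 12.9, 167.5]
ee_rot: [0.484, 0.036, 0.874, -0.02]
force: [-0.1, -0.1, 1.0]
grip_width: 0.316
```

```bash
python3 - <<'E'
from h import *
p,R,s=pose();print(p,s["force"],s["wrist_torque"], ((HOME-p)@R).round(1))
im=capture("side")[:,:,::-1];crop(im,190,120,280,195,8,"pics/s16.png")
E
```

```text
[503.03298379  12.8835497  167.54119989] [-0.06632071 -0.06328516  0.95669755] [-0.02265645 -0.33585677 -0.03417453] [-0.5  0.1 32.7]
```

View pics/s16.png

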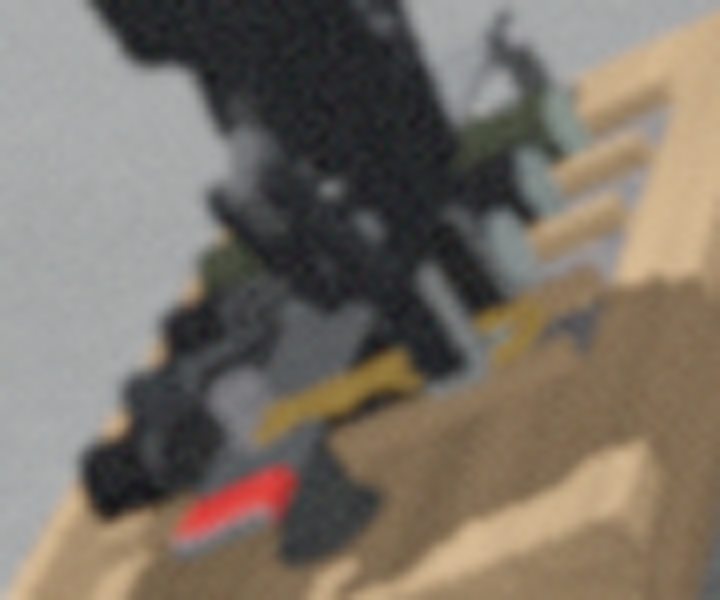

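Call:
jog_arm(increments=[{"x": -0.5, "y": 0, "z": 3, "rx": 0, "ry": 0, "rz": 0, "hand": 20}, {"x": 0, "y": 0, "z": 3, "rx": 0, "ry": 0, "rz": 0, "hand": 20}])

```text
time_s: 15.3
eef_pos: [508.2, 12.7, 164.8]
ee_rot: [0.484, 0.036, 0.874, -0.02]
force: [-1.9, 2.4, 2.4]
grip_width: 0.323
```

Call:
jog_arm(increments=[{"x": 0, "y": 0, "z": 3, "rx": 0, "ry": 0, "rz": 0, "hand": 20}, {"x": 0, "y": 0, "z": 2, "rx": 0, "ry": 0, "rz": 0, "hand": 20}])

```text
time_s: 15.55
eef_pos: [512.3, 12.6, 162.2]
ee_rot: [0.484, 0.036, 0.874, -0.019]
force: [-3.5, 4.7, 3.1]
grip_width: 0.315
```

```bash
python3 - <<'E'
from h import *
p,R,s=pose();print(p,s["force"],s["wrist_torque"], ((HOME-p)@R).round(1))
E
```

```text
[512.32067816  12.62068527 162.15629718] [-3.45002275  4.6640032   3.07427402] [ 0.77041755  0.34868411 -0.2149402 ] [-0.2 -0.4 21.9]
```

Call:
jog_arm(increments=[{"x": 0, "y": 0.5, "z": 3, "rx": 0, "ry": 0, "rz": 0, "hand": 20}, {"x": 0, "y": 0, "z": 2, "rx": 0, "ry": 0, "rz": 0, "hand": 20}])

```text
time_s: 15.8
eef_pos: [516.2, 13.1, 159.8]
ee_rot: [0.483, 0.036, 0.874, -0.019]
force: [-5.3, 5.9, 5.1]
grip_width: 0.316
```

Call:
jog_arm(increments=[{"x": 0, "y": 0, "z": 3, "rx": 0, "ry": 0, "rz": 0, "hand": 20}, {"x": 0, "y": 0, "z": 2, "rx": 0, "ry": 0, "rz": 0, "hand": 20}])

```text
time_s: 16.05
eef_pos: [521.2, 12.7, 156.7]
ee_rot: [0.485, 0.036, 0.874, -0.019]
force: [0.0, 5.4, 0.0]
grip_width: 0.322
```

```bash
python3 - <<'E'
from h import *
p,R,s=pose();print(p,(s["force"]@R).round(1),s["wrist_torque"], ((HOME-p)@R).round(1))
im=capture("side")[:,:,::-1];crop(im,190,120,280,195,8,"pics/s17.png")
E
```

```text
[521.19673976  12.69842257 156.71116821] [ 0.2  5.4 -0.3] [ 0.93473632 -0.34424399 -0.14926133] [-0.1 -1.2 11.6]
```

View pics/s17.png

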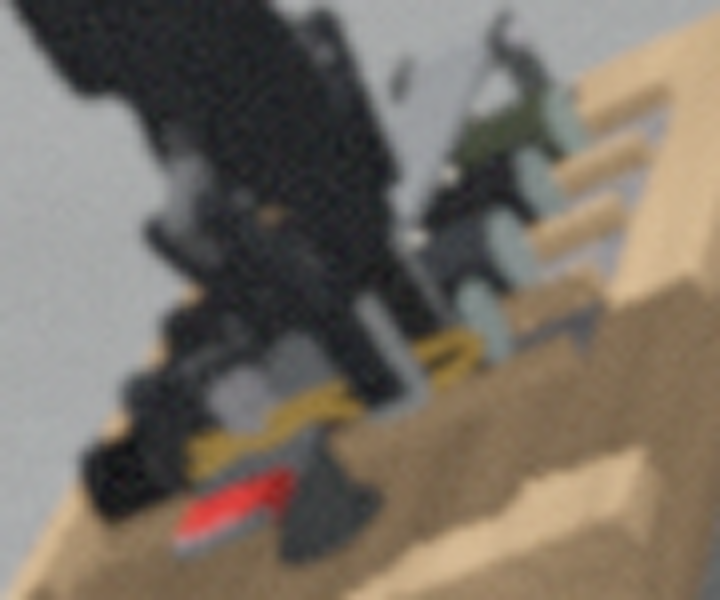

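Call:
jog_arm(increments=[{"x": 0, "y": 0.5, "z": 3, "rx": 0, "ry": 0, "rz": 0, "hand": 20}, {"x": 0, "y": 0, "z": 2, "rx": 0, "ry": 0, "rz": 0, "hand": 20}])

```text
time_s: 16.35
eef_pos: [525.6, 12.4, 154.0]
ee_rot: [0.485, 0.036, 0.874, -0.019]
force: [1.1, 4.0, 0.9]
grip_width: 0.319
```

Call:
jog_arm(increments=[{"x": 0, "y": 0, "z": 2, "rx": 0, "ry": 0, "rz": 0, "hand": 20}, {"x": 0, "y": 0, "z": 2, "rx": 0, "ry": 0, "rz": 0, "hand": 20}])

```text
time_s: 16.6
eef_pos: [528.8, 11.6, 152.0]
ee_rot: [0.485, 0.036, 0.874, -0.02]
force: [1.1, 1.8, 0.6]
grip_width: 0.316
```

```bash
python3 - <<'E'
from h import *
p,R,s=pose();print(p,(s["force"]@R).round(1),s["wrist_torque"], ((HOME-p)@R).round(1))
E
```

```text
[528.8345697   11.55982512 152.00413557] [-1.   1.9  0.5] [ 0.29952841 -0.36586046 -0.04473543] [ 0.  -0.7  2.5]
```

Call:
jog_arm(increments=[{"x": 0, "y": 0, "z": 1, "rx": 0, "ry": 0, "rz": 0, "hand": 20}, {"x": 0, "y": 0, "z": 1, "rx": 0, "ry": 0, "rz": 0, "hand": 20}, {"x": 0, "y": 0, "z": 0, "rx": 0, "ry": 0, "rz": 0, "hand": 20}])

```text
time_s: 16.98
eef_pos: [530.4, 11.3, 151.0]
ee_rot: [0.484, 0.036, 0.874, -0.02]
force: [1.8, -0.0, 0.0]
grip_width: 0.317
```

```bash
python3 - <<'E'
from h import *
p,R,s=pose();print(p,(s["force"]@R).round(1),s["wrist_torque"], ((HOME-p)@R).round(1))
im=capture("side")[:,:,::-1];crop(im,190,120,280,195,8,"pics/s18.png")
E
```

```text
[530.35606511  11.27188898 151.03346834] [-1.   0.1  1.5] [-0.1324822  -0.35935101  0.05607922] [-0.  -0.6  0.7]
```

View pics/s18.png

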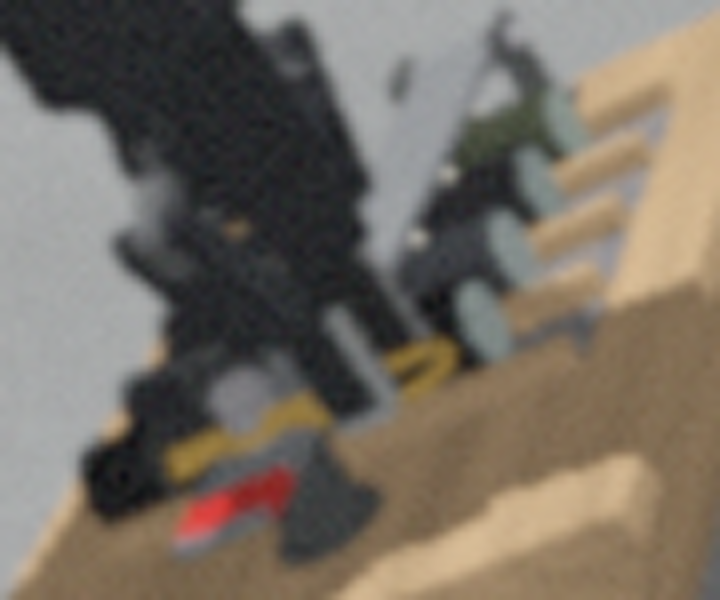

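Call:
jog_arm(increments=[{"x": 0, "y": 0, "z": 1, "rx": 0, "ry": 0, "rz": 0, "hand": 20}, {"x": 0, "y": 0, "z": 0, "rx": 0, "ry": 0, "rz": 0, "hand": 20}])

```text
time_s: 17.27
eef_pos: [531.1, 11.5, 150.5]
ee_rot: [0.484, 0.036, 0.874, -0.02]
force: [-0.3, -1.2, 1.2]
grip_width: 0.315
```

Call:
jog_arm(increments=[{"x": 0, "y": 0, "z": 1, "rx": 0, "ry": 0, "rz": 0, "hand": 20}, {"x": 0, "y": 0, "z": 0, "rx": 0, "ry": 0, "rz": 0, "hand": 20}])

```text
time_s: 17.52
eef_pos: [531.9, 11.6, 150.0]
ee_rot: [0.484, 0.036, 0.874, -0.02]
force: [-0.6, 0.5, 1.9]
grip_width: 0.317
```

```bash
python3 - <<'E'
from h import *
p,R,s=pose();print(p,(s["force"]@R).round(1),s["wrist_torque"], ((HOME-p)@R).round(1))
E
```

```text
[531.8693981   11.62443884 150.04555577] [-1.3  0.4 -1.6] [ 0.03080932  0.02321074 -0.00801683] [-0.1 -1.  -1.1]
```

Call:
jog_arm(increments=[{"x": 0, "y": 0, "z": -0.5, "rx": 0, "ry": 0, "rz": 0, "hand": 45}, {"x": 0, "y": 0, "z": 0, "rx": 0, "ry": 0, "rz": 0, "hand": 48}, {"x": 0, "y": 0, "z": 0, "rx": 0, "ry": 0, "rz": 0, "hand": 48}, {"x": 0, "y": 0, "z": 0, "rx": 0, "ry": 0, "rz": 0, "hand": 48}])

```text
time_s: 18.02
eef_pos: [531.6, 11.5, 150.2]
ee_rot: [0.484, 0.036, 0.874, -0.02]
force: [1.0, 0.2, 0.9]
grip_width: 0.566
```

Call:
jog_arm(increments=[{"x": -10, "y": 0, "z": 0, "rx": 0, "ry": 0, "rz": 0, "hand": 48}, {"x": -30, "y": 0, "z": 0, "rx": 0, "ry": 0, "rz": 0, "hand": 48}, {"x": -50, "y": 0, "z": 0, "rx": 0, "ry": 0, "rz": 0, "hand": 48}, {"x": -50, "y": 20, "z": 0, "rx": 0, "ry": 0, "rz": 0, "hand": 48}, {"x": 0, "y": 0, "z": 0, "rx": 0, "ry": 0, "rz": 0, "hand": 48}])

```text
time_s: 18.65
eef_pos: [609.1, 26.2, 272.4]
ee_rot: [0.488, 0.035, 0.872, -0.02]
force: [-0.1, -0.3, -0.7]
grip_width: 0.563
```

```bash
python3 shot.py w19; python3 - <<'E'
from h import *
im=capture("side")[:,:,::-1];crop(im,190,120,280,195,8,"pics/s19.png")
E
```

```text
[609.1  26.2 272.4] [[-0.521, 0.08, 0.85], [0.042, 0.997, -0.069], [-0.853, -0.0, -0.522]] [-0.022  0.     0.193 -0.012 -0.072 -0.011] [-0.1 -0.3 -0.7] [-0.14  0.86  0.6  -0.04  2.23 -1.64]
```

View pics/s19.png

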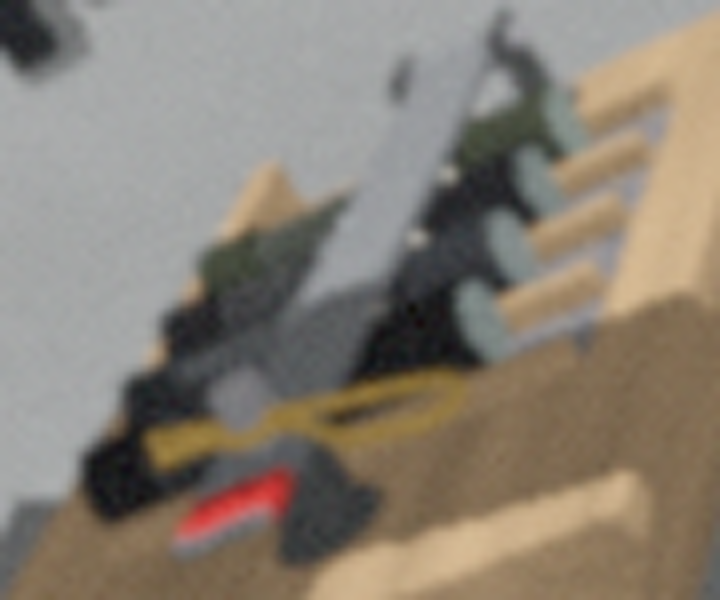

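View pics/w19.png

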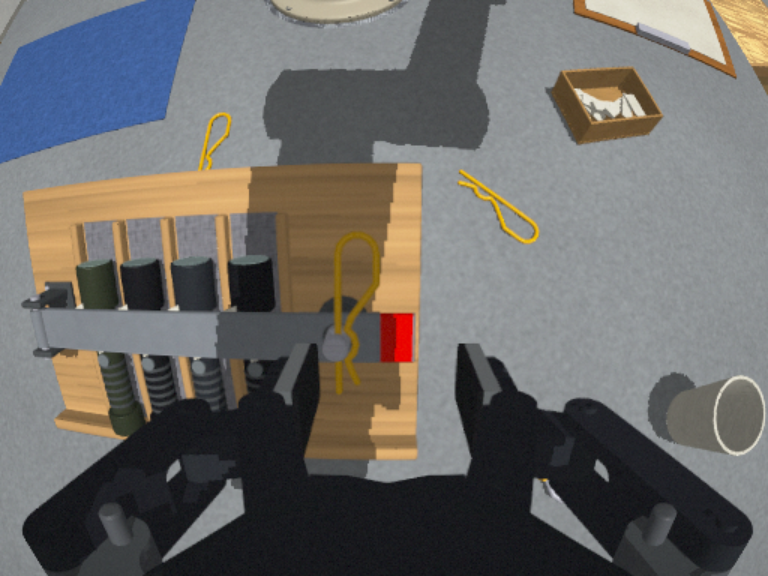

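Call:
jog_arm(increments=[{"x": 0, "y": 0, "z": 0, "rx": 0, "ry": 0, "rz": 0, "hand": 48}, {"x": 0, "y": 0, "z": 0, "rx": 0, "ry": 0, "rz": 0, "hand": 48}, {"x": 0, "y": 0, "z": 0, "rx": 0, "ry": 0, "rz": 0, "hand": 48}, {"x": 0, "y": 0, "z": 0, "rx": 0, "ry": 0, "rz": 0, "hand": 48}])

```text
time_s: 19.25
eef_pos: [607.0, 25.4, 269.0]
ee_rot: [0.484, 0.036, 0.874, -0.02]
force: [-0.1, 0.5, -0.1]
grip_width: 0.563
```

```bash
python3 shot.py w20; python3 - <<'E'
from h import *
im=capture("side")[:,:,::-1];crop(im,190,120,280,195,8,"pics/s20.png")
p,R,s=pose()
w=cv2.imread("pics/w20r.png");crop(w,190,145,290,275,5,"pics/w20c.png")
fs=lambda X:((proj("side",X)+.4-[190,120])*8).round(0)
fw=lambda X:((proj("wrist",X)+.4-[190,145])*5).round(0)
sy=-np.cross(N,D)
for pitch in (0,.17):
  for k,c in dict(tip=(36.5,0),org=(0,0),head=(-77.5,13),g0=(-53,0),g1=(-53,26)).items():
    d=np.cos(pitch)*D+np.sin(pitch)*N
    X=H+c[0]*d-c[1]*sy
    print(pitch,k,fs(X),fw(X))
print("top",fs(H+14.5*N),fw(H+14.5*N))
E
```

```text
[607.   25.4 269. ] [[-0.528, 0.082, 0.845], [0.043, 0.997, -0.069], [-0.848, -0.0, -0.53]] [-0.     0.001 -0.004 -0.001 -0.001 -0.001] [-0.1  0.5 -0.1] [-0.14  0.86  0.61 -0.04  2.22 -1.64]
0 tip [164. 462.] [185. 580.]
0 org [255. 422.] [177. 424.]
0 head [451. 354.] [232.  47.]
0 g0 [394. 361.] [167. 172.]
0 g1 [374. 406.] [301. 171.]
0.17 tip [155. 446.] [182. 592.]
0.17 org [255. 422.] [177. 424.]
0.17 head [471. 390.] [236.  42.]
0.17 g0 [407. 385.] [172. 166.]
0.17 g1 [387. 430.] [302. 165.]
top [230. 386.] [170. 453.]
```

View pics/s20.png

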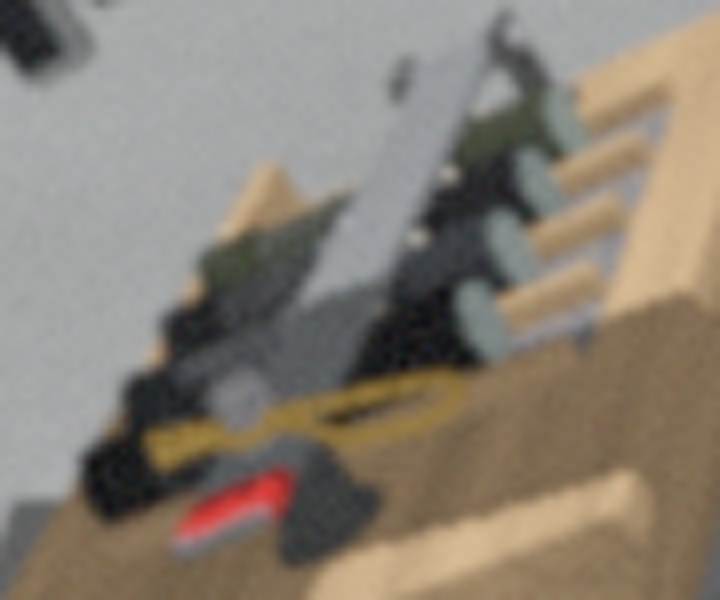

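View pics/w20c.png

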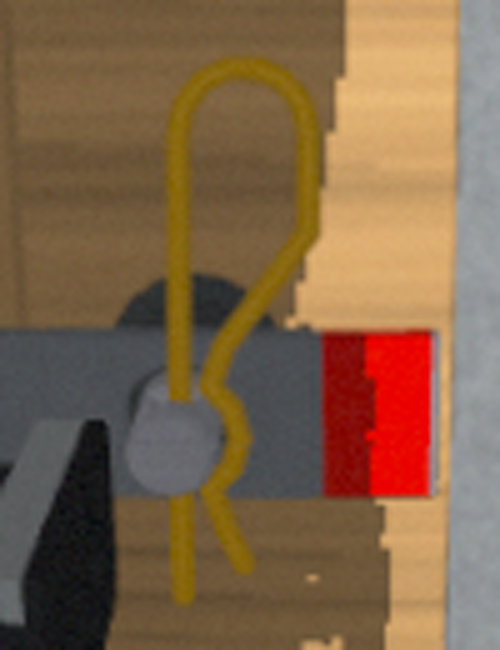

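```bash
python3 -c "
from rig import finish_job
print(finish_job())"
```

```text
the job is handed in; nothing more can be done
None
```

The keeper bar is down on the stud, and the hairpin clip farthest from the robot's base is through the cross hole with its bow round the shank. The job was handed in at about 19 s, and no verdict was reported.

- **Bar:** I pushed it down by its red end with the closed fingers until it met a hard stop at about 20 N. The pictures show it flat, with the stud standing through its hole.
- **Clip:** I gripped it by its head and slid it down the slope into the hole. The push and side forces rose as the sprung leg rode over the shank, then dropped to about zero. After I let go, the wire gap at both throats measured about 6 mm, so the leg is relaxed.
- **Surroundings:** The gripper is open and about 140 mm clear, touching nothing. The last wrist and side pictures show no sign that the torches, cup or tag box moved. The padlock was hidden behind the gripper in them, but the arm did not go near it.

Some readings did not fully agree:
- **Grip width:** The gripper read 27 mm on the clip, where 31 mm was expected. The hold was firm all the same.
- **Droop:** The clip's head sagged by about 0.12–0.17 rad after release, which is within the limits.
- **Position:** The wrist camera puts the clip about 3 mm further forward than my estimate of the hole's centre. The bow sitting closed round the shank suggests the real error is smaller.

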